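# Walk the dispenser home and stand up the fallen bottles

### The arm

A 6-joint arm with a two-finger parallel gripper is mounted at the origin on the work surface. World frame = base frame: x ahead of the robot, y to its left, z up, the work surface at z = 0. Lengths are in m, angles in rad, forces in N, time in s.
With the tool pointing down it reaches from about 0.35 to 0.85 m from the base axis. Payload 8.1 kg.
Tool frame: the origin (TCP) lies on the centre line of the jaws, within the pads' length; the fingertips stand robot.tips_ahead ahead of it and the grasp point (between the pads) lies 8 mm behind it (robot.tips_ahead is the distance from the TCP to the fingertips, in m); z points along the fingers, y is the direction in which the jaws open and shut (so a half turn about z gives the same grasp; the last joint's range is limited). The gripper opens to 93 mm and grips with 3 to 60 N. Pads are 15 mm wide; open, the fingers measure 128 mm over their backs; the gripper's body (75 mm by 188 mm) begins 65 mm behind the grasp point.
Start: joints at [-1.346, 0.13, 1.488, -0, 1.523, -0.085], TCP at [0.183, -0.571, 0.202] pointing down, gripper open.
Joint ranges: [-2.96, 2.96], [-0.89, 2.26], [0.02, 2.5], [-1.34, 4.48], [0, 2.73], [-2.66, 2.66]. Speed limits (rad/s): [2.39, 2.39, 2.79, 3.14, 3.14, 3.14].

### API

Orientations are given as a rotation vector (axis times angle).
In Python, from plant import monitor, eyes, job, robot gives the robot as it stands.
- The arm moves only by the tool servo_tool, never from a script. Its argument "plan" is a list that holds one entry, the list of rows, each a list of 7 numbers: the closure, from -1 (fully open) to 1 (shut), so that 0 is half open, then the shift along the world's x, y, z in mm, then the turn, a rotation vector about the world's x, y, z in rad. In form: [[[hand, dx, dy, dz, ax, ay, az], ...]]. A call has 1 to 12 rows; each row shifts and turns the commanded pose from where the row before left it; what a row does not reach is not made up. A row lasts 1/10 s, in which the tool goes at most 50 mm and 8.59 degrees, less where a joint would pass 70% of its speed; a pose out of reach is approached as far as the arm can. A call with a gripper value outside its range is refused whole. The fingers move at their own pace and stop on an object; "force" is the grip in N (left out, the last holds). Time passes only in rows, so rows that do not move let the fingers close. It gives the time, the measured TCP pose, the force and the opening at its end, in the units of the state.
- monitor.read_state(): the state, without advancing time (a new reading comes with each control period).
- eyes.read_camera(name): name is "scene" or "top" or "wrist"; returns the picture (384x512x3 uint8, red, green, blue); there is no depth.
- eyes.camera_info(name): a dict with "mtx" (3x3 intrinsics, pixels), "D" ([k1, k2, p1, p2, k3] as OpenCV has them; the pictures are not rectified), "R" (3x3) and "t" (3): a world point X has camera coordinates R X + t. Camera axes: x right, y down, z forward; pixel columns grow to the right and rows downward; lengths in m; the calibration is good to about 2 mm. A picture is of the moment at which its call begins: read the wrist's pose just before it. camera_info takes no time and is no camera call; for the wrist camera it gives the pose at the moment of the call.
- job.close_job(): hands the job in, once; it reports no verdict.
The state is a dict: "t": time; "q": joint angles; "dq": joint speeds; "joint_torque": joint torques, N m; "tool_pos": TCP position; "orientation": TCP orientation; "force": force on the tool from outside, world axes, zero at the start; "wrist_torque": the same for the moment, N m; "opening": finger opening in m.
Only numpy, scipy, OpenCV 4.12 (cv2) and the standard library are available. Lean on these libraries where they do the work, as an engineer would, in place of code of your own. Each camera call takes 0.05 s, during which the arm holds its last target. There are 200 camera calls.

### The job

Get the filling station ready for the next class. First walk the heavy crock dispenser straight back until its wooden plinth stands flush against the wooden riser behind it: push the bare left and right ends of the plinth's front in turn, a little at a time, so that it never swings more than ten degrees out of square with the riser, and do not touch the crock, the tap or the drip tray. Then stand every toppled square amber bottle upright inside the wooden tray, leaving the jars, the beaker, the small round bottle and the scale where they are.

Things in the scene. Friction and masses are not known exactly. Their poses are not given: they have to be found in the camera images.
- dispenser: Heavy dispenser, 2.3 to 3.1 kg: brown wooden plinth 165 mm deep (x), 280 mm wide (y), top 75 mm above the table, with a white crock, tap and drip tray. Origin: centre of the underside, at table height; x points from its front face to its back (from the robot to the riser), y to its left. It starts 100 to 140 mm short of the riser and slides on four rubber feet: some 12 to 21 N to slide it straight.
- plinth_front_left (a point): Point on the bare part of the plinth's front face near its left (+y) end: 120 mm left of the centre, 40 mm above the table. The front face is bare only over the 65 mm at either end. Pushed here alone, the dispenser swings about a point beyond its other end, some 0.25 to 0.35 m away. Axes as the dispenser's.
- plinth_front_right (a point): The same near its right (-y) end: 120 mm right of the centre, 40 mm above the table.
- plinth_back_left (a point): Back left upright edge of the plinth, 40 mm up (82.5 mm behind and 140 mm left of its centre).
- plinth_back_right (a point): Back right upright edge of the plinth, 40 mm up.
- crock: White crock with blue bands and wooden lid, 150 mm across, fixed on the middle of the plinth; the lid's knob ends 282 mm above the table. Origin: middle of its underside, 75 mm above the table.
- tap: Steel tap with black lever, fixed on the crock over the middle of the plinth's front: 30 mm wide, 60 to 130 mm above the table, sticking out 65 mm ahead of the plinth's front face. Origin as the dispenser's.
- drip_tray: Steel drip tray fixed on the middle of the plinth's front face: 150 mm wide, sticking out 48 mm, 12 to 30 mm above the table. Origin as the dispenser's.
- riser: Fixed pale wooden shelf along the back of the station, 600 mm wide, 150 mm deep, 110 mm high, stocked with jars. Origin: middle of the lower edge of its flat upright front board; x points away from the robot at right angles to the board, so a point touching the board has x = 0 in this frame.
- tray: Fixed flat wooden tray, 200 mm (x) by 260 mm (y) outside, rim 20 mm high and 7 mm thick, floor 7 mm above the table, empty. Origin: centre of its underside.
- bottle1_mid (a point): Square amber bottle, cream label, round white cap 28 mm across: body 44 x 44 x 102 mm, 145 mm tall with the cap, 0.11 to 0.18 kg. The point lies on its axis half-way up, 72.5 mm from the base; z runs from base to cap, x and y across the flat sides. It starts lying on a flat side, cap to the left or the right. Two or three of the four bottles are present.
- bottle2_mid (a point): Another such bottle, described as bottle1.
- bottle3_mid (a point): Another such bottle, described as bottle1.
- bottle4_mid (a point): Another such bottle, described as bottle1.
- jar1: Bystander: white screw-top jar 64 mm across, 90 mm tall, standing. Origin: centre of its base.
- jar2: Bystander: white screw-top jar 64 mm across, 90 mm tall, standing. Origin: centre of its base.
- jar3: Bystander: white screw-top jar 64 mm across, 90 mm tall, standing. Origin: centre of its base.
- beaker: Bystander: empty glass beaker 70 mm across, 90 mm tall. Origin: centre of its base.
- dropper: Bystander: small round amber bottle 40 mm across, 95 mm tall, standing. Origin: centre of its base.
- scale1: Bystander: flat black digital scale 130 x 100 x 21 mm. Origin: centre of its underside.
Things that resemble listed ones, but are neither listed nor needed, are in the scene too. What is shaped like the part that bears bottle3_mid but purple is not meant.

How it is judged:
On the way, in this order (a step that is already met when the one before it is completed fails the run):
1. the dispenser's plinth stands flush against the riser, both back edges within 8 mm of the board (x of plinth_back_left in the frame of riser between -0.008 and 0.006 m and x of plinth_back_right in the frame of riser between -0.008 and 0.006 m), for 0.3 s.
2. every bottle present stands upright inside the tray (angle between each of bottle1_mid, bottle2_mid, bottle3_mid, bottle4_mid's own z axis and vertical below 0.12 rad and z of bottle1_mid in the frame of tray between 0.07 and 0.086 m and x of bottle1_mid in the frame of tray between -0.078 and 0.078 m and y of bottle1_mid in the frame of tray between -0.108 and 0.108 m and z of bottle2_mid in the frame of tray between 0.07 and 0.086 m and x of bottle2_mid in the frame of tray between -0.078 and 0.078 m and y of bottle2_mid in the frame of tray between -0.108 and 0.108 m and z of bottle3_mid in the frame of tray between 0.07 and 0.086 m and x of bottle3_mid in the frame of tray between -0.078 and 0.078 m and y of bottle3_mid in the frame of tray between -0.108 and 0.108 m and z of bottle4_mid in the frame of tray between 0.07 and 0.086 m and x of bottle4_mid in the frame of tray between -0.078 and 0.078 m and y of bottle4_mid in the frame of tray between -0.108 and 0.108 m), for 0.3 s.
At the end, for the whole second after the job is handed in: Both back edges of the plinth are within 8 mm of the riser's front board; every bottle present stands upright (within 7 degrees) on the floor of the tray, its axis at least 15 mm inside the rim; all at rest and released (all of step 1 and all of step 2 and linear speed of each of bottle1, bottle2, bottle3, bottle4, dispenser below 0.03 m/s); the robot touches nothing.
It fails at once if the dispenser swings more than 0.23 rad (13 degrees) out of square with the riser (angle between the x axis of dispenser and the x axis of riser, either way round above 0.23 rad).
It fails at once if the robot touches the crock, the tap or the drip tray (over 1 N) (contact force between any of the fingers, the arm and crock above 1 N or contact force between any of the fingers, the arm and tap above 1 N or contact force between any of the fingers, the arm and drip_tray above 1 N).
It fails at once if the dispenser tips more than 0.12 rad (angle between dispenser's own z axis and vertical above 0.12 rad).
It fails at once if a jar, the beaker, the small round bottle or the scale is shifted more than 25 mm (distance of any of jar1, jar2, jar3, beaker, dropper, scale1 from where it was at the start of the episode above 0.025 m).
Of bottle1, bottle2, bottle3, bottle4 only 2 to 3 are there at a start; the rules pass over those that are not, and their reading is None.
At some moment in a run one of bottle1, bottle2, bottle3, bottle4 may be knocked a few centimetres aside while the robot is not near it.
It also fails if it takes over 210 s, if anything falls off the work surface, if the arm or the gripper's body presses on something with over 40 N, if the wrist force passes 120 N, or if a joint passes its speed limit or range.

## Working session

There is one attempt and no reset: what is moved stays moved. The work goes in short steps, Python scripts to look and compute and a tool call to move; the robot and the scene stay as the last step left them, time stands still between calls to the robot, and variables do not carry over. Pictures are saved under pics/ and viewed, about 12 in all and at most 16, crops included, and the job is handed in when it is done.

Besides the shell and the picture viewer there is one more tool, called after ">>>" by a JSON object that holds its "method" and its "body", one argument or row to a line. servo_tool: Moves the arm, as the interface text tells. Its arguments: {"type":"object","properties":{"plan":{"type":"array"},"force":{"type":"number"}},"required":["plan"]}

```bash
ls; mkdir -p pics; python3 - <<'E'
from plant import monitor, eyes, job, robot
import cv2
print(monitor.read_state()); print(robot.tips_ahead)
for n in ["scene","top"]:
    im=eyes.read_camera(n); cv2.imwrite(f"pics/{n}0.png",cv2.resize(im[:,:,::-1],(800,600),interpolation=cv2.INTER_CUBIC))
    print(n,eyes.camera_info(n))
E
```

```text
pics
{'t': 0.0, 'q': array([-1.34641185e+00,  1.31153774e-01,  1.48930562e+00, -1.55536757e-05,
        1.52300904e+00, -8.53762017e-02]), 'dq': array([ 3.56464913e-04,  7.38398534e-04,  5.37982800e-05,  1.49404663e-03,
       -1.54966745e-03, -1.01865995e-03]), 'joint_torque': array([ 7.86530236e-04, -5.59852159e+01, -4.91748583e+01,  7.65565876e-02,
        3.52286675e-02, -1.46019029e-04]), 'tool_pos': array([ 0.18278939, -0.57082967,  0.20137744]), 'orientation': array([-3.10213980e+00, -4.84340648e-01,  2.28835045e-04]), 'force': array([ 0.41776149,  0.69939277, -0.06917672]), 'wrist_torque': array([ 0.01595273,  0.03863534, -0.00641697]), 'opening': 0.09303017141189394}
0.011
scene {'mtx': array([[379.95380728,   0.        , 254.9361926 ],
       [  0.        , 379.95380728, 200.6154544 ],
       [  0.        ,   0.        ,   1.        ]]), 'D': array([-0.12166247,  0.        ,  0.        ,  0.        ,  0.        ]), 'R': array([[-0.78968452,  0.61350716,  0.00270532],
       [ 0.3249951 ,  0.422054  , -0.84631472],
       [-0.52036193, -0.66744242, -0.53267634]]), 't': array([ 0.40790633, -0.0975743 ,  1.56514545])}
top {'mtx': array([[419.06293372,   0.        , 249.42228478],
       [  0.        , 419.06293372, 194.64285202],
       [  0.        ,   0.        ,   1.        ]]), 'D': array([-0.02422568,  0.        ,  0.        ,  0.        ,  0.        ]), 'R': array([[-0.01817238, -0.99970399, -0.01617676],
       [-0.99813774,  0.01908146, -0.05793913],
       [ 0.05823065,  0.01509374, -0.99818905]]), 't': array([0.02780086, 0.5372012 , 1.53042171])}
```

View pics/scene0.png

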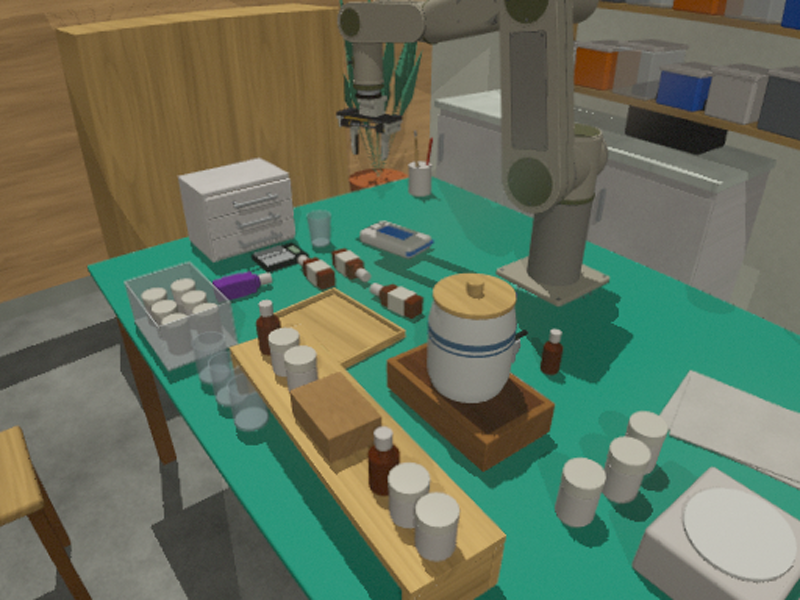

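View pics/top0.png

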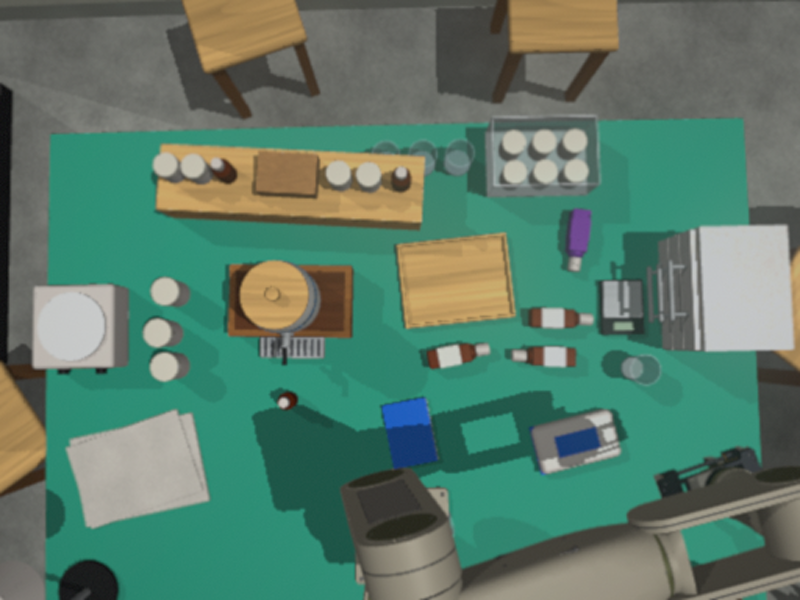

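Lying amber bottles in the 800x600 top picture are at (458,354), (560,318) and (545,356), caps right, right and left. Look-alikes are the purple bottle (578,238), standing amber ones on the riser (224,170) and (401,178), and the round dropper (288,400). I choose the three lying amber ones with cream labels. Next I'll rectify close crops to measure.

```bash
cat > h.py <<'E'
from plant import monitor, eyes, job, robot
import cv2, numpy as np
def proj(P,n="top",ci=None):
    c=ci or eyes.camera_info(n); r,_=cv2.Rodrigues(c["R"])
    return cv2.projectPoints(np.float64(P).reshape(-1,1,3),r,c["t"],c["mtx"],c["D"])[0][:,0]
def ortho(im,n,x0,x1,y0,y1,z,s,ci=None):
    """picture of plane z: rows from x1 down to x0, columns from y1 (left) to y0; s px per mm"""
    W=int((y1-y0)*1000*s);H=int((x1-x0)*1000*s)
    v,u=np.mgrid[0:H,0:W]
    P=np.stack([x1-v/(1000*s),y1-u/(1000*s),np.full(v.shape,z)],-1)
    m=proj(P,n,ci).reshape(H,W,2).astype(np.float32)
    return cv2.remap(im,m[...,0],m[...,1],cv2.INTER_CUBIC)
def pw(px,z,n="top",ci=None):
    c=ci or eyes.camera_info(n)
    p=cv2.undistortPoints(np.float64(px).reshape(-1,1,2),c["mtx"],c["D"])[:,0]
    d=np.c_[p,np.ones(len(p))]@c["R"]; o=-c["R"].T@c["t"]
    return o+d*((z-o[2])/d[:,2])[:,None]
def grid(im,x1,y1,s,step=50):
    H,W=im.shape[:2]
    im=im.copy()
    for k in range(0,40):
        X=round(x1*1000/step)*step-k*step; v=int((x1*1000-X)*s)
        if 0<=v<H: cv2.putText(im,str(X),(0,v+4),0,.35,(255,255,0),1);cv2.line(im,(25,v),(32,v),(255,255,0),1)
        Y=round(y1*1000/step)*step-k*step; u=int((y1*1000-Y)*s)
        if 0<=u<W: cv2.putText(im,str(Y),(u-10,10),0,.35,(255,255,0),1);cv2.line(im,(u,12),(u,18),(255,255,0),1)
    return im
E
python3 - <<'E'
from h import *
im=eyes.read_camera("top")[:,:,::-1].copy()
for n in("top","scene"):
    c=eyes.camera_info(n);print(n,-c["R"].T@c["t"])
f=.64
print("bottles z.022"); print(pw(np.array([[430,357],[490,350],[530,318],[592,320],[575,357],[514,355]])*f,.022).round(3))
print("tray rim z.02"); print(pw(np.array([[398,245],[506,235],[516,316],[406,327]])*f,.02).round(3))
print("riser top front z.11"); print(pw(np.array([[157,211],[423,222]])*f,.11).round(3))
print("plinth top z.075"); print(pw(np.array([[229,265],[352,265],[352,336],[229,336]])*f,.075).round(3))
a=grid(ortho(im,"top",.40,.70,-.45,.0,.03,1.7),.70,0,1.7)
b=grid(ortho(im,"top",.42,.78,-.05,.40,.075,1.7),.78,.40,1.7)
cv2.imwrite("pics/a1.png",a);cv2.imwrite("pics/b1.png",b)
E
```

```text
top [ 0.44758855 -0.00555774  1.55922488]
scene [1.16827059 0.83557263 0.75003387]
bottles z.022
[[ 0.412 -0.074  0.022]
 [ 0.425 -0.215  0.022]
 [ 0.498 -0.31   0.022]
 [ 0.491 -0.455  0.022]
 [ 0.405 -0.413  0.022]
 [ 0.413 -0.271  0.022]]
tray rim z.02
[[ 0.677 -0.004  0.02 ]
 [ 0.696 -0.26   0.02 ]
 [ 0.504 -0.278  0.02 ]
 [ 0.483 -0.02   0.02 ]]
riser top front z.11
[[ 0.753  0.538  0.11 ]
 [ 0.714 -0.061  0.11 ]]
plinth top z.075
[[0.631 0.384 0.075]
 [0.625 0.101 0.075]
 [0.463 0.104 0.075]
 [0.468 0.384 0.075]]
```

View crops.

View pics/a1.png

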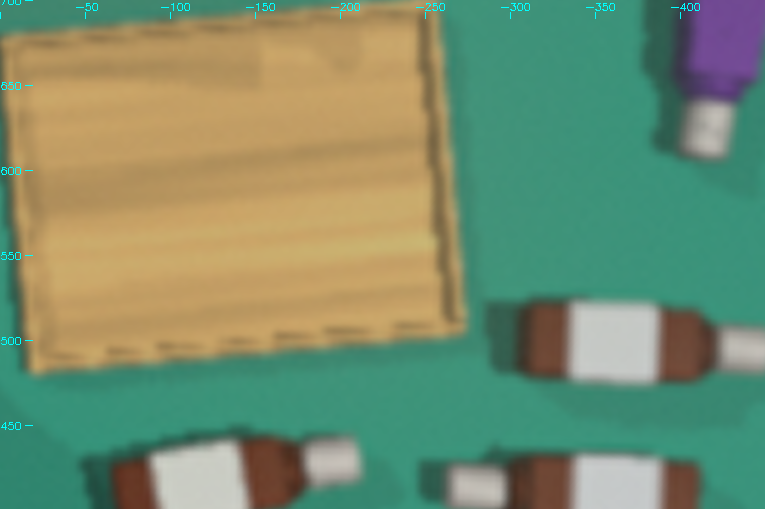

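View pics/b1.png

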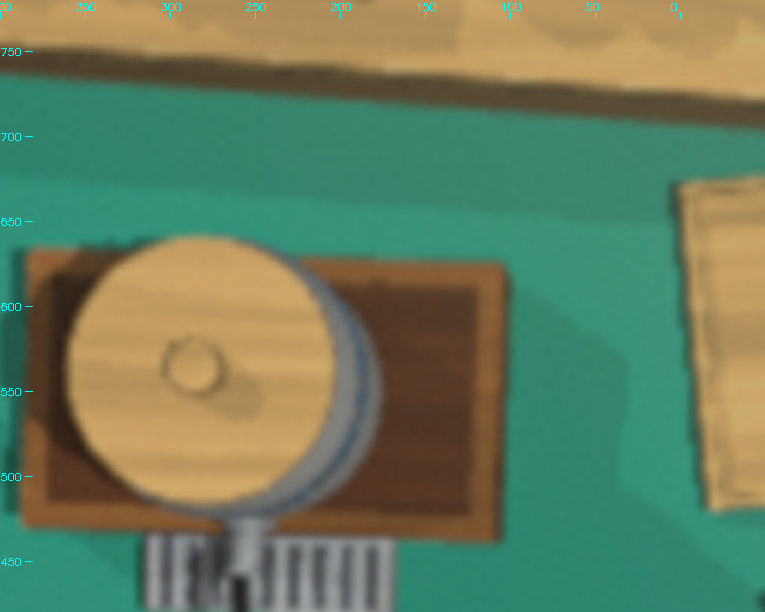

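The crops confirm three amber bottles with cream labels, each measured at 145 mm. They also give the plinth (281 × 165 mm) centre at about (.547, .245) with yaw −.033, and the riser yaw at about −.068 with a gap of about 107 mm. I'll go to the left end first, with the gripper shut, jaws along x and tilted back.

>>> {"method": "servo_tool", "body": {
  "plan": [
    [[1, 24, 43, 4, 0, 0, 0.133], [1, 24, 43, 4, 0, 0, 0.133], [1, 24, 43, 4, 0, 0, 0.133], [1, 24, 43, 4, 0, 0, 0.133], [1, 24, 43, 4, 0, 0, 0.133], [1, 24, 43, 4, 0, 0, 0.133], [1, 5, 48, 4, 0, 0, 0.133], [1, 5, 48, 4, 0, 0, 0.133], [1, 5, 48, 4, 0, 0, 0.13], [1, 5, 48, 4, 0, 0, 0], [1, 5, 48, 4, 0, 0, 0], [1, 5, 48, 4, 0, 0, 0]]
  ],
  "force": 40
}}

```text
t: 1.35
tool_pos: [0.3566, -0.0236, 0.2506]
orientation: [2.295, 2.145, 0.001]
force: [0.6, -0.0, -0.6]
opening: 0.0022
```

>>> {"method": "servo_tool", "body": {
  "plan": [
    [[1, -2, 49, 0, 0, 0, 0], [1, -2, 49, 0, 0, 0, 0], [1, -2, 49, 0, 0, 0, 0], [1, -2, 49, 0, 0, 0, 0], [1, -2, 49, 0, 0, 0, 0], [1, -2, 49, 0, 0, 0, 0], [1, -2, 49, 0, -0.007, -0.1, 0], [1, -2, 49, 0, -0.007, -0.1, 0], [1, 0, 0, 0, -0.007, -0.1, 0], [1, 0, 0, 0, 0, 0, 0]]
  ]
}}

```text
t: 2.35
tool_pos: [0.3382, 0.3678, 0.2487]
orientation: [2.116, 1.991, 0.298]
force: [-0.3, 1.0, -0.3]
opening: 0.0003
```

```bash
cat >> h.py <<'E'
def axes():
    s=monitor.read_state(); R=cv2.Rodrigues(np.array(s["orientation"]))[0]
    print("t",round(s["t"],2),"pos",np.round(s["tool_pos"],4),"F",np.round(s["force"],1),"y",R[:,1].round(3),"z",R[:,2].round(3),"q",np.round(s["q"],2),"op",round(s["opening"],4))
E
python3 -c "from h import *;axes()"
```

```text
t 2.35 pos [0.3382 0.3678 0.2487] F [-0.3  1.  -0.3] y [ 0.953 -0.058  0.296] z [ 0.296 -0.021 -0.955] q [ 0.92 -0.34  1.87 -0.25  1.44  0.99] op 0.0003
```

>>> {"method": "servo_tool", "body": {
  "plan": [
    [[1, 12, 1, -40, 0, 0, 0], [1, 12, 1, -40, 0, 0, 0], [1, 12, 1, -40, 0, 0, 0], [1, 12, 1, -40, 0, 0, 0], [1, 12, 1, -43, 0, 0, 0], [1, 14, 0, 0, 0, 0, 0], [1, 14, 0, 0, 0, 0, 0], [1, 8, 0, 0, 0, 0, 0], [1, 6, 0, 0, 0, 0, 0], [1, 4, 0, 0, 0, 0, 0]]
  ]
}}

```text
t: 3.35
tool_pos: [0.4487, 0.3725, 0.0499]
orientation: [2.123, 1.984, 0.305]
force: [0.3, -0.0, -0.1]
opening: 0.0004
```

```bash
cat >> h.py <<'E'
def snap(name,n,*a):
    im=eyes.read_camera(n)[:,:,::-1].copy()
    cv2.imwrite("pics/"+name+".png",im if not a else grid(ortho(im,n,*a),a[1],a[3],a[5]))
    return im
E
python3 - <<'E'
from h import *
axes()
im=eyes.read_camera("scene")[:,:,::-1]
cv2.imwrite("pics/s2.png",cv2.resize(im[100:330,200:400],None,fx=3,fy=2.6))
E
```

```text
t 3.35 pos [0.4487 0.3725 0.0499] F [ 0.3 -0.  -0.1] y [ 0.952 -0.065  0.298] z [ 0.298 -0.018 -0.954] q [ 0.75  0.03  1.92 -0.26  1.    0.94] op 0.0004
```

>>> {"method": "servo_tool", "body": {
  "plan": [
    [[1, 2, 0, -4, 0, 0, 0], [1, 3, 0, 0, 0, 0, 0], [1, 3, 0, 0, 0, 0, 0]]
  ]
}}

```text
t: 3.7
tool_pos: [0.4546, 0.3716, 0.0431]
orientation: [2.122, 1.986, 0.299]
force: [-0.1, 0.3, 0.8]
opening: 0.0007
```

>>> {"method": "servo_tool", "body": {
  "plan": [
    [[1, 4, 0, 0, 0, 0, 0], [1, 4, 0, 0, 0, 0, 0]]
  ]
}}

```text
t: 3.9
tool_pos: [0.4632, 0.3717, 0.0435]
orientation: [2.123, 1.985, 0.3]
force: [0.3, -0.1, 0.7]
opening: 0.0005
```

```bash
python3 - <<'E'
from h import *
im=eyes.read_camera("scene")[:,:,::-1]
cv2.imwrite("pics/s2.png",cv2.resize(im[130:330,220:400],None,fx=3.3,fy=3,interpolation=cv2.INTER_CUBIC))
E
```

```text
(no output)
```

View pics/s2.png

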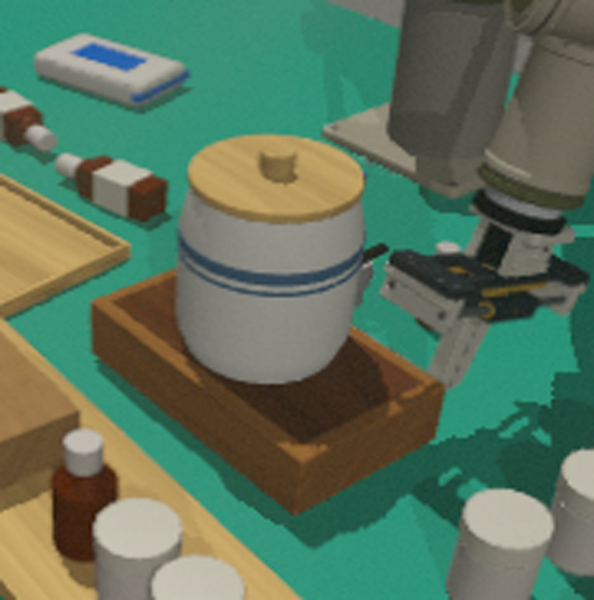

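The picture, taken from behind, shows the closed fingers just in front of the plinth's left end at about (445,375). They are clear of the crock and the tap. I'll continue in small steps until contact.

>>> {"method": "servo_tool", "body": {
  "plan": [
    [[1, 4, 0, 0, 0, 0, 0], [1, 4, 0, 0, 0, 0, 0]]
  ]
}}

```text
t: 4.15
tool_pos: [0.4695, 0.3723, 0.0433]
orientation: [2.125, 1.987, 0.298]
force: [-13.3, 2.2, 6.6]
opening: 0.0009
```

>>> {"method": "servo_tool", "body": {
  "plan": [
    [[1, 4, -0.3, 0, 0, 0, 0], [1, 4, -0.3, 0, 0, 0, 0], [1, 4, -0.3, 0, 0, 0, 0], [1, 4, -0.3, 0, 0, 0, 0], [1, 4, -0.3, 0, 0, 0, 0]]
  ]
}}

```text
t: 4.65
tool_pos: [0.4894, 0.3717, 0.0434]
orientation: [2.125, 1.988, 0.3]
force: [-11.8, 5.5, 5.4]
opening: 0.0007
```

```bash
python3 - <<'E'
from h import *
axes()
im=snap("d1","top",.42,.78,-.05,.40,.075,1.7)
E
```

```text
t 4.65 pos [0.4894 0.3717 0.0434] F [-11.8   5.5   5.4] y [ 0.954 -0.064  0.294] z [ 0.293 -0.018 -0.956] q [ 0.7   0.11  1.85 -0.25  0.98  0.88] op 0.0007
```

View pics/d1.png

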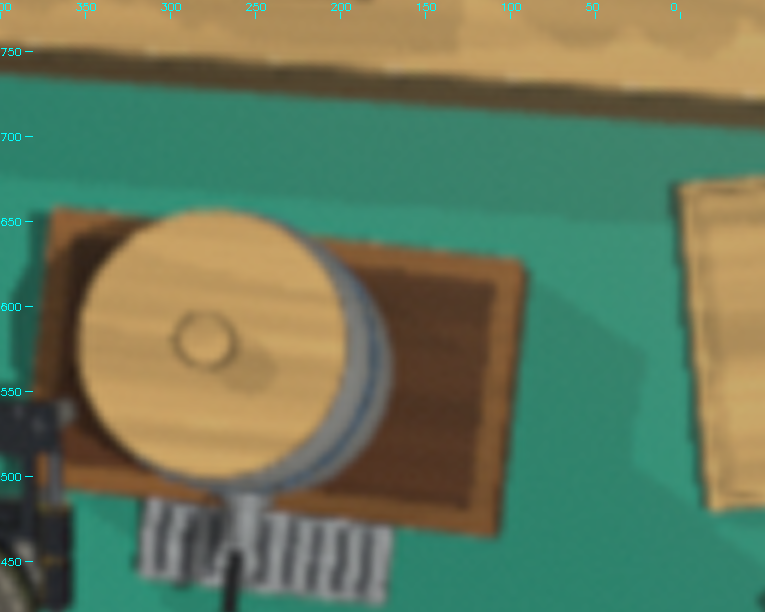

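Corners now read BL (48,209), BR (525,262), FR (499,536) and FL (35,488). The relative yaw is about −.035, with gaps of 88 mm left and 99 mm right, and the swing radius is about .30. I'll move round to the right end.

>>> {"method": "servo_tool", "body": {
  "plan": [
    [[1, -45, 0, 10, 0, 0, 0], [1, -40, 0, 30, 0, 0, 0], [1, -40, -10, 30, 0, 0, 0], [1, 0, -40, 30, 0, 0, 0], [1, 0, -45, 20, 0, 0, 0], [1, 0, -50, 0, 0, 0, 0], [1, 0, -50, 0, 0, 0, 0], [1, 0, -50, 0, 0, 0, 0], [1, 0, -5, -40, 0, 0, 0], [1, 10, 0, -40, 0, 0, 0], [1, 20, 0, -38, 0, 0, 0], [1, 30, 0, 0, 0, 0, 0]]
  ]
}}

```text
t: 5.9
tool_pos: [0.4223, 0.1187, 0.0383]
orientation: [2.127, 1.988, 0.289]
force: [-1.6, -0.2, 0.2]
opening: 0.0009
```

>>> {"method": "servo_tool", "body": {
  "plan": [
    [[1, 20, 0, 0, 0, 0, 0], [1, 8, 0, 0, 0, 0, 0], [1, 5, 0, 0, 0, 0, 0], [1, 5, 0, 0, 0, 0, 0]]
  ]
}}

```text
t: 6.3
tool_pos: [0.4628, 0.12, 0.0441]
orientation: [2.125, 1.987, 0.295]
force: [-14.6, -2.0, 7.8]
opening: 0.0005
```

>>> {"method": "servo_tool", "body": {
  "plan": [
    [[1, 5, -0.3, 0, 0, 0, 0], [1, 5, -0.3, 0, 0, 0, 0], [1, 5, -0.3, 0, 0, 0, 0], [1, 5, -0.3, 0, 0, 0, 0], [1, 5, -0.3, 0, 0, 0, 0], [1, 5, -0.3, 0, 0, 0, 0], [1, 4, -0.3, 0, 0, 0, 0]]
  ]
}}

```text
t: 7.0
tool_pos: [0.4958, 0.1174, 0.0436]
orientation: [2.125, 1.988, 0.292]
force: [-13.1, -5.0, 8.0]
opening: 0.0009
```

```bash
cat >> h.py <<'E'
def rot(a): return np.array([[np.cos(a),-np.sin(a)],[np.sin(a),np.cos(a)]])
def plinth(x,y,a,z=.075):
    """template match of the plinth: fit the brown top outline of known size near a guess"""
    from scipy.optimize import minimize
    im=eyes.read_camera("top"); hsv=cv2.cvtColor(im,cv2.COLOR_RGB2LAB).astype(float)
    g=cv2.GaussianBlur(hsv[...,1],(0,0),.7)   # a* : green low, wood high
    s=np.linspace(-1,1,60)
    def cost(p):
        R=rot(p[2]); tot=0
        for sx,ex in((1,0),(0,1),(0,-1),(-1,0)):
            if sx: # back/front edges, front only the bare ends away from the robot hand is skipped
                if sx<0: continue
                t=s*.135
                e=[np.c_[np.full(60,sx*(.0825+o)),t] for o in(-.005,.005)]
            else:
                t=s*.055+.02
                e=[np.c_[t,np.full(60,ex*(.14+o))] for o in(-.005,.005)]
            v=[]
            for q in e:
                w=q@R.T+p[:2]; m=proj(np.c_[w,np.full(60,z)]).astype(np.float32)
                v.append(cv2.remap(g.astype(np.float32),m[:,0],m[:,1],cv2.INTER_LINEAR)[:,0])
            tot-=np.clip(v[0]-v[1],-15,25).mean()
        return tot
    best=min((minimize(cost,[x+dx,y+dy,a+da],method="Nelder-Mead",options=dict(initial_simplex=np.array([[x+dx,y+dy,a+da],[x+dx+.008,y+dy,a+da],[x+dx,y+dy+.008,a+da],[x+dx,y+dy,a+da+.04]]))) for dx in(-.006,.006) for dy in (-.006,.006) for da in(-.03,.03)),key=lambda r:r.fun)
    p=best.x; R=rot(p[2]); c=lambda u,v:(R@[u,v]+p[:2])
    yr=lambda q:q[0]-(.7147+.072*(q[1]+.049))
    print("plinth",p.round(4),"cost",round(best.fun,1),"rel yaw",round(p[2]+.072,3),"gaps L,R",round(yr(c(.0825,.14)),4),round(yr(c(.0825,-.14)),4),"face L,R pts",c(-.0825,.124).round(4),c(-.0825,-.124).round(4))
    return p
E
python3 - <<'E'
from h import *
axes()
plinth(.576,.238,-.04)
E
```

```text
t 7.0 pos [0.4958 0.1174 0.0436] F [-13.1  -5.    8. ] y [ 0.955 -0.063  0.291] z [ 0.29  -0.022 -0.957] q [ 0.19 -0.27  2.2  -0.1   0.92  0.31] op 0.0009Traceback (most recent call last):
  File "<stdin>", line 3, in <module>
  File "h.py", line 57, in plinth
    best=min((minimize(cost,[x+dx,y+dy,a+da],method="Nelder-Mead",options=dict(initial_simplex=np.array([[x+dx,y+dy,a+da],[x+dx+.008,y+dy,a+da],[x+dx,y+dy+.008,a+da],[x+dx,y+dy,a+da+.04]]))) for dx in(-.006,.006) for dy in (-.006,.006) for da in(-.03,.03)),key=lambda r:r.fun)
  File "h.py", line 57, in <genexpr>
    best=min((minimize(cost,[x+dx,y+dy,a+da],method="Nelder-Mead",options=dict(initial_simplex=np.array([[x+dx,y+dy,a+da],[x+dx+.008,y+dy,a+da],[x+dx,y+dy+.008,a+da],[x+dx,y+dy,a+da+.04]]))) for dx in(-.006,.006) for dy in (-.006,.006) for da in(-.03,.03)),key=lambda r:r.fun)
              ~~~~~~~~^^^^^^^^^^^^^^^^^^^^^^^^^^^^^^^^^^^^^^^^^^^^^^^^^^^^^^^^^^^^^^^^^^^^^^^^^^^^^^^^^^^^^^^^^^^^^^^^^^^^^^^^^^^^^^^^^^^^^^^^^^^^^^^^^^^^^^^^^^^^^^^^^^^^^^^^^^^^^^^^^^^^^^^^
    res = _minimize_neldermead(fun, x0, args, callback, bounds=bounds,
                               **options)
    fsim[k] = func(sim[k])
              ~~~~^^^^^^^^
    fx = function(np.copy(x), *(wrapper_args + args))
  File "h.py", line 53, in cost
    w=q@R.T+p[:2]; m=proj(np.c_[w,np.full(60,z)]).astype(np.float32)
                     ~~~~^^^^^^^^^^^^^^^^^^^^^^^^
  File "h.py", line 4, in proj
    c=ci or eyes.camera_info(n); r,_=cv2.Rodrigues(c["R"])
            ~~~~~~~~~~~~~~~~^^^
ValueError: time passes only in moves, steps and waits
```

```bash
python3 - <<'E'
s=open("h.py").read()
s=s.replace('im=eyes.read_camera("top"); hsv','CI=eyes.camera_info("top"); im=eyes.read_camera("top"); hsv').replace("np.full(60,z)]).astype","np.full(60,z)],ci=CI).astype")
open("h.py","w").write(s)
E
python3 - <<'E'
from h import *
plinth(.576,.238,-.04)
E
```

```text
plinth [0.5858 0.2468 0.0038] cost -68.1 rel yaw 0.076 gaps L,R -0.0784 -0.0572 face L,R pts [0.5028 0.3705] [0.5037 0.1225]
```

>>> {"method": "servo_tool", "body": {
  "plan": [
    [[1, -46, 0, 8, 0, 0, 0], [1, -45, 0, 25, 0, 0, 0], [1, -45, 10, 30, 0, 0, 0], [1, 0, 40, 30, 0, 0, 0], [1, 0, 45, 25, 0, 0, 0], [1, 0, 50, 0, 0, 0, 0], [1, 0, 50, 0, 0, 0, 0], [1, 0, 50, 0, 0, 0, 0], [1, 0, 6, -40, 0, 0, 0], [1, 25, 0, -40, 0, 0, 0], [1, 30, 0, -38, 0, 0, 0], [1, 45, 0, 0, 0, 0, 0]]
  ]
}}

```text
t: 8.3
tool_pos: [0.4734, 0.3638, 0.0281]
orientation: [2.121, 1.991, 0.284]
force: [-0.5, 0.3, 0.4]
opening: 0.0005
```

>>> {"method": "servo_tool", "body": {
  "plan": [
    [[1, 20, 0, 0, 0, 0, 0], [1, 10, 0, 0, 0, 0, 0], [1, 6, 0, 0, 0, 0, 0], [1, 5, -0.3, 0, 0, 0, 0]]
  ]
}}

```text
t: 8.7
tool_pos: [0.5169, 0.3664, 0.0343]
orientation: [2.124, 1.988, 0.295]
force: [-7.7, 4.3, -2.0]
opening: 0.0005
```

>>> {"method": "servo_tool", "body": {
  "plan": [
    [[1, 5, -0.3, 2, 0, 0, 0], [1, 5, -0.3, 2, 0, 0, 0], [1, 5, -0.3, 2, 0, 0, 0], [1, 5, -0.3, 1, 0, 0, 0]]
  ]
}}

```text
t: 9.1
tool_pos: [0.5362, 0.3649, 0.0409]
orientation: [2.124, 1.988, 0.294]
force: [-7.3, 1.6, -5.1]
opening: 0.0002
```

```bash
python3 - <<'E'
from h import *
axes()
plinth(.605,.238,-.12)
E
```

```text
t 9.1 pos [0.5362 0.3649 0.0409] F [-7.3  1.6 -5.1] y [ 0.954 -0.063  0.292] z [ 0.291 -0.022 -0.956] q [ 0.63  0.19  1.76 -0.23  0.97  0.81] op 0.0002
plinth [ 0.6093  0.2389 -0.1463] cost -68.8 rel yaw -0.074 gaps L,R -0.0332 -0.0541 face L,R pts [0.5458 0.3736] [0.5096 0.1283]
```

>>> {"method": "servo_tool", "body": {
  "plan": [
    [[1, -46, 0, 8, 0, 0, 0], [1, -46, 0, 20, 0, 0, 0], [1, -46, 0, 35, 0, 0, 0], [1, -28, -20, 35, 0, 0, 0], [1, 0, -45, 20, 0, 0, 0], [1, 0, -50, 0, 0, 0, 0], [1, 0, -50, 0, 0, 0, 0], [1, 0, -50, 0, 0, 0, 0], [1, 0, -22, -35, 0, 0, 0], [1, 10, 0, -40, 0, 0, 0], [1, 35, 0, -36, 0, 0, 0], [1, 30, 0, 0, 0, 0, 0]]
  ]
}}

```text
t: 10.35
tool_pos: [0.4474, 0.1272, 0.0451]
orientation: [2.125, 1.988, 0.293]
force: [-1.1, 1.1, 0.7]
opening: 0.0007
```

>>> {"method": "servo_tool", "body": {
  "plan": [
    [[1, 25, 0, 0, 0, 0, 0], [1, 10, 0, 0, 0, 0, 0], [1, 6, 0, 0, 0, 0, 0], [1, 5, -0.3, 0, 0, 0, 0]]
  ]
}}

```text
t: 10.75
tool_pos: [0.4964, 0.1281, 0.05]
orientation: [2.122, 1.986, 0.3]
force: [-0.6, 1.0, -0.3]
opening: 0.0006
```

>>> {"method": "servo_tool", "body": {
  "plan": [
    [[1, 5, -0.3, -2, 0, 0, 0], [1, 5, -0.3, -2, 0, 0, 0], [1, 5, -0.3, 0, 0, 0, 0], [1, 5, -0.3, 0, 0, 0, 0], [1, 5, -0.3, 0, 0, 0, 0], [1, 5, -0.3, 0, 0, 0, 0], [1, 5, -0.3, 0, 0, 0, 0], [1, 5, -0.3, 0, 0, 0, 0], [1, 5, -0.3, 0, 0, 0, 0]]
  ]
}}

```text
t: 11.65
tool_pos: [0.5404, 0.1242, 0.0468]
orientation: [2.123, 1.986, 0.295]
force: [-23.1, -7.2, 23.7]
opening: 0.0002
```

```bash
python3 - <<'E'
from h import *
axes()
plinth(.635,.238,-.02)
E
```

```text
t 11.65 pos [0.5404 0.1242 0.0468] F [-23.1  -7.2  23.7] y [ 0.954 -0.063  0.294] z [ 0.293 -0.023 -0.956] q [ 0.19 -0.13  2.08 -0.1   0.91  0.3 ] op 0.0002
plinth [ 0.6307  0.2469 -0.0329] cost -62.9 rel yaw 0.039 gaps L,R -0.0281 -0.0172 face L,R pts [0.5523 0.3736] [0.5442 0.1257]
```

>>> {"method": "servo_tool", "body": {
  "plan": [
    [[1, -46, 0, 0, 0, 0, 0], [1, -46, 0, 15, 0, 0, 0], [1, -46, 0, 35, 0, 0, 0], [1, -30, 10, 35, 0, 0, 0], [1, 0, 45, 28, 0.005, 0.075, 0], [1, 0, 50, 0, 0.005, 0.075, 0], [1, 0, 50, 0, 0, 0, 0], [1, 0, 50, 0, 0, 0, 0], [1, 0, 38, -35, 0, 0, 0], [1, 10, 0, -40, 0, 0, 0], [1, 38, 0, -35, 0, 0, 0], [1, 40, 0, 0, 0, 0, 0]]
  ]
}}

```text
t: 12.9
tool_pos: [0.4691, 0.3611, 0.0343]
orientation: [2.208, 2.072, 0.142]
force: [-1.2, 0.4, 0.7]
opening: 0.0003
```

>>> {"method": "servo_tool", "body": {
  "plan": [
    [[1, 20, 0, 0, 0, 0, 0], [1, 20, 0, 0, 0, 0, 0], [1, 10, 0, 0, 0, 0, 0]]
  ]
}}

```text
t: 13.2
tool_pos: [0.5246, 0.3629, 0.0412]
orientation: [2.21, 2.066, 0.157]
force: [-0.3, 0.2, 0.1]
opening: 0.0003
```

>>> {"method": "servo_tool", "body": {
  "plan": [
    [[1, 5, 1, -1, 0, 0, 0], [1, 5, 1, -1, 0, 0, 0], [1, 5, 1, -1, 0, 0, 0], [1, 5, 0, 0, 0, 0, 0], [1, 5, -0.3, 0, 0, 0, 0]]
  ]
}}

```text
t: 13.7
tool_pos: [0.5459, 0.367, 0.038]
orientation: [2.211, 2.07, 0.153]
force: [-13.3, 4.4, 5.6]
opening: 0.0004
```

>>> {"method": "servo_tool", "body": {
  "plan": [
    [[1, 4, -0.3, 0, 0, 0, 0], [1, 4, -0.3, 0, 0, 0, 0], [1, 4, -0.3, 0, 0, 0, 0]]
  ]
}}

```text
t: 14.0
tool_pos: [0.5577, 0.3668, 0.038]
orientation: [2.211, 2.071, 0.154]
force: [-11.7, 6.3, 4.7]
opening: 0.0003
```

```bash
python3 - <<'E'
from h import *
axes()
plinth(.635,.238,-.09)
E
```

```text
t 14.0 pos [0.5577 0.3668 0.038 ] F [-11.7   6.3   4.7] y [ 0.987 -0.064  0.148] z [ 0.148 -0.009 -0.989] q [ 0.56  0.32  1.58 -0.1   1.12  0.66] op 0.0003
plinth [ 0.6364  0.2436 -0.0809] cost -50.7 rel yaw -0.009 gaps L,R -0.0154 -0.0179 face L,R pts [0.5642 0.3739] [0.5441 0.1267]
```

>>> {"method": "servo_tool", "body": {
  "plan": [
    [[1, 4, -0.3, 0, 0, 0, 0], [1, 4, -0.3, 0, 0, 0, 0], [1, 3, -0.3, 0, 0, 0, 0], [1, 0, 0, 0, 0, 0, 0]]
  ]
}}

```text
t: 14.45
tool_pos: [0.5691, 0.3658, 0.038]
orientation: [2.211, 2.071, 0.155]
force: [-9.1, 4.6, 2.6]
opening: 0.0009
```

```bash
python3 - <<'E'
from h import *
axes()
plinth(.64,.238,-.11)
snap("d2","top",.52,.82,-.02,.42,.075,1.7)
E
```

```text
t 14.45 pos [0.5691 0.3658 0.038 ] F [-9.1  4.6  2.6] y [ 0.987 -0.065  0.149] z [ 0.148 -0.009 -0.989] q [ 0.55  0.35  1.56 -0.09  1.12  0.65] op 0.0009
plinth [ 0.646   0.2399 -0.1207] cost -44.8 rel yaw -0.049 gaps L,R -0.0001 -0.0138 face L,R pts [0.579  0.3729] [0.5491 0.1267]
```

View pics/d2.png

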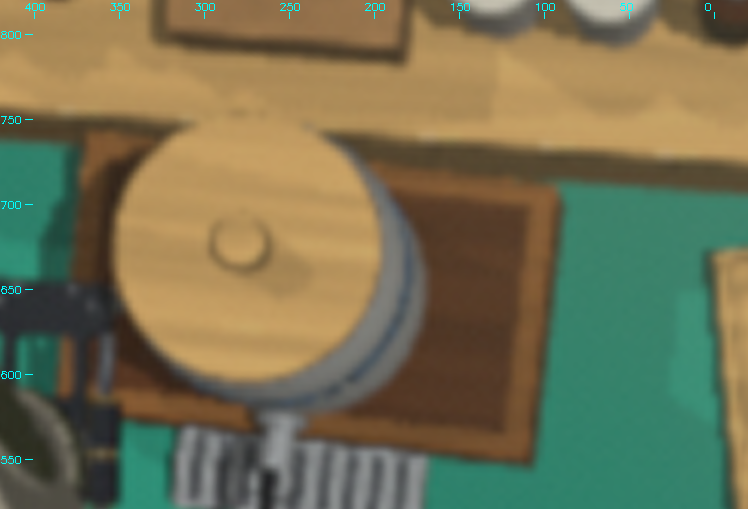

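>>> {"method": "servo_tool", "body": {
  "plan": [
    [[1, -48, 0, 0, 0, 0, 0], [1, -48, 0, 20, 0, 0, 0], [1, -48, 0, 35, 0, 0, 0], [1, -48, -10, 30, 0, 0, 0], [1, 0, -40, 28, 0, 0, 0], [1, 0, -50, 0, 0, 0, 0], [1, 0, -50, 0, 0, 0, 0], [1, 0, -50, 0, 0, 0, 0], [1, 0, -38, -30, 0, 0, 0], [1, 15, 0, -40, 0, 0, 0], [1, 40, 0, -38, 0, 0, 0], [1, 40, 0, 0, 0, 0, 0]]
  ]
}}

```text
t: 15.75
tool_pos: [0.4827, 0.1261, 0.0314]
orientation: [2.213, 2.07, 0.148]
force: [-1.5, -0.2, 1.0]
opening: 0.0004
```

>>> {"method": "servo_tool", "body": {
  "plan": [
    [[1, 25, 0, 0, 0, 0, 0], [1, 15, 0, 0, 0, 0, 0], [1, 10, 0, 0, 0, 0, 0], [1, 5, 0, 0, 0, 0, 0]]
  ]
}}

```text
t: 16.15
tool_pos: [0.5417, 0.1274, 0.0368]
orientation: [2.209, 2.067, 0.157]
force: [-0.1, -0.1, 0.0]
opening: 0.0004
```

>>> {"method": "servo_tool", "body": {
  "plan": [
    [[1, 4, -0.3, 0, 0, 0, 0], [1, 4, -0.3, 0, 0, 0, 0], [1, 4, -0.3, 0, 0, 0, 0]]
  ]
}}

```text
t: 16.45
tool_pos: [0.5495, 0.1261, 0.0355]
orientation: [2.212, 2.07, 0.148]
force: [-14.8, -3.5, 8.0]
opening: 0.0006
```

>>> {"method": "servo_tool", "body": {
  "plan": [
    [[1, 3, -0.2, 0, 0, 0, 0], [1, 3, -0.2, 0, 0, 0, 0]]
  ]
}}

```text
t: 16.65
tool_pos: [0.5548, 0.1254, 0.0354]
orientation: [2.212, 2.071, 0.146]
force: [-32.3, -1.5, 20.2]
opening: 0.0004
```

>>> {"method": "servo_tool", "body": {
  "plan": [
    [[1, 2, -0.1, 0, 0, 0, 0], [1, 0, 0, 0, 0, 0, 0]]
  ]
}}

```text
t: 16.85
tool_pos: [0.5547, 0.1257, 0.035]
orientation: [2.215, 2.073, 0.142]
force: [-30.2, -2.6, 20.9]
opening: 0.0005
```

```bash
python3 - <<'E'
from h import *
axes()
snap("d3","top",.54,.79,-.02,.42,.075,1.8)
E
```

```text
t 16.85 pos [0.5547 0.1257 0.035 ] F [-30.2  -2.6  20.9] y [ 0.988 -0.065  0.14 ] z [ 0.139 -0.013 -0.99 ] q [ 0.16  0.06  1.89 -0.04  1.06  0.24] op 0.0005
```

View pics/d3.png

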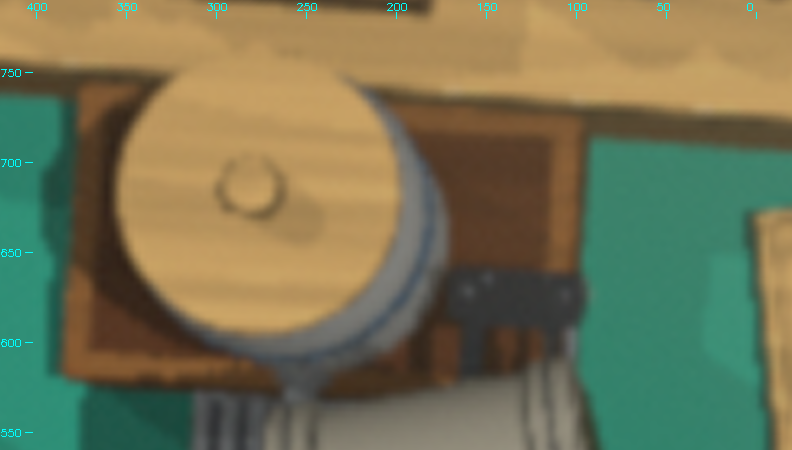

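The plinth looks flush, with back corners at (78,83) and (583,118) and a slope equal to the riser's. The force has risen to 30 N. I'll back off, clear the area, untilt and open the gripper, then check again.

>>> {"method": "servo_tool", "body": {
  "plan": [
    [[1, -46, 0, 0, 0, 0, 0], [1, -46, 0, 10, 0, 0, 0], [1, -46, -10, 40, 0, 0, 0], [1, -20, -20, 40, 0, 0.07, 0], [-1, 0, -40, 30, 0, 0.07, 0], [-1, 0, -48, 10, 0, 0, 0], [-1, 0, -48, 10, 0, 0, 0], [-1, 0, -48, 10, 0, 0, 0], [-1, 0, -48, 10, 0, 0, 0], [-1, 0, -48, 0, 0, 0, 0], [-1, 0, -48, 0, 0, 0, 0], [-1, 0, -48, 0, 0, 0, 0]]
  ],
  "force": 30
}}

```text
t: 18.1
tool_pos: [0.4116, -0.2797, 0.1893]
orientation: [2.28, 2.135, 0.002]
force: [0.5, 0.8, 1.0]
opening: 0.06
```

```bash
python3 - <<'E'
from h import *
axes(); print(monitor.read_state()["q"])
im=snap("d4","top",.53,.79,-.02,.42,.075,1.8)
E
```

```text
t 18.1 pos [ 0.4116 -0.2797  0.1893] F [0.5 0.8 1. ] y [ 0.998 -0.066  0.014] z [ 0.013 -0.012 -1.   ] q [-0.7  -0.16  1.8  -0.    1.48 -0.63] op 0.06
[-6.99482128e-01 -1.62459886e-01  1.80189832e+00 -5.61740731e-04
  1.48470798e+00 -6.33807174e-01]
```

View pics/d4.png

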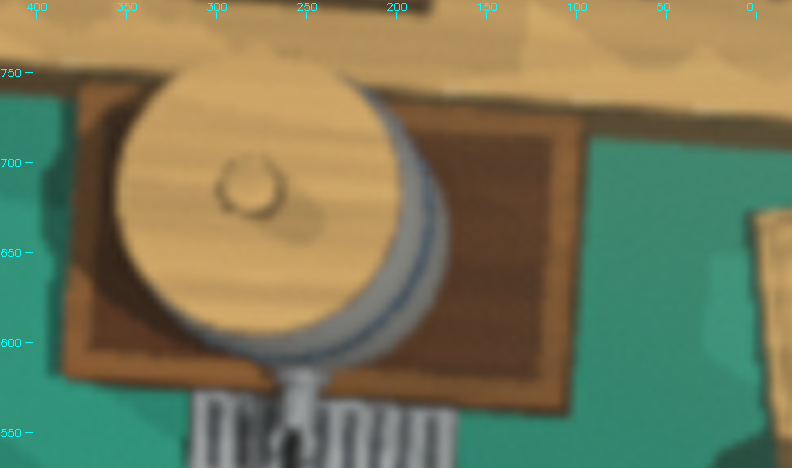

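The hand is clear. The plinth's back corners are at (80,83) and (583,117) and the riser top edge lies 12–13 px behind both. That matches the 13 px expected for contact, so it is flush within about 2 mm. Next I'll fit the kinematics to plan the bottle turns, since tool-horizontal is needed at placing.

```bash
cat > k.py <<'E'
import numpy as np
from scipy.optimize import least_squares
from scipy.spatial.transform import Rotation as Ro
data=[((-1.34641185,.131153774,1.48930562,0,1.52300904,-.0853762),(.18278939,-.57082967,.20137744)),
((.92,-.34,1.87,-.25,1.44,.99),(.3382,.3678,.2487)),((.75,.03,1.92,-.26,1.0,.94),(.4487,.3725,.0499)),
((.70,.11,1.85,-.25,.98,.88),(.4894,.3717,.0434)),((.19,-.27,2.2,-.1,.92,.31),(.4958,.1174,.0436)),
((.63,.19,1.76,-.23,.97,.81),(.5362,.3649,.0409)),((.55,.35,1.56,-.09,1.12,.65),(.5691,.3658,.038)),((.16,.06,1.89,-.04,1.06,.24),(.5547,.1257,.035)),
((-.69948,-.16246,1.8019,-.00056,1.48471,-.63381),(.4116,-.2797,.1893))]
def fk(q,p,full=False):
    d1,a1,L2,a3,L3,L6=p
    R1=Ro.from_euler('z',q[0]);R2=R1*Ro.from_euler('y',q[1]);R3=R1*Ro.from_euler('y',q[1]+q[2])
    e=R1.apply([a1,0,d1])+R2.apply([0,0,L2]); w=e+R3.apply([a3,0,L3])
    R=R3*Ro.from_euler('zyz',[0,0,0])*Ro.from_euler('z',q[3])*Ro.from_euler('y',q[4])*Ro.from_euler('z',q[5]+np.pi/2)
    t=w+R.apply([0,0,L6])
    return (t,R,e,w) if full else (t,R)
sol=least_squares(lambda p:np.concatenate([np.r_[fk(q,p)[0]-np.array(x)] for q,x in data]+[0.01*(p-np.array([.35,.0,.4,0,.4,.25]))]),[.35,.0,.4,0,.4,.25])
P=sol.x
lo=np.array([-2.96,-.89,.02,-1.34,0,-2.66]);hi=np.array([2.96,2.26,2.5,4.48,2.73,2.66])
def ik(pos,R,q0):
    f=lambda q:np.r_[(fk(q,P)[0]-pos)*5,(R.inv()*fk(q,P)[1]).as_rotvec()]
    s=least_squares(f,np.clip(q0,lo+.01,hi-.01),bounds=(lo,hi))
    return s.x,np.abs(s.fun).max()
if __name__=="__main__":
    print(P.round(3)); print(max(np.abs(fk(q,P)[0]-np.array(x)).max() for q,x in data))
E
python3 k.py
```

```text
[ 0.022  0.048  0.308 -0.055  0.512  0.153]
0.05188939848851293
```

```bash
python3 - <<'E'
import numpy as np
import k
from k import *
best=None
for s in range(30):
    r=np.random.default_rng(s); p0=r.uniform([.1,-.2,.2,-.2,.2,.1],[.6,.2,.6,.2,.6,.4])
    o=least_squares(lambda p:np.concatenate([fk(q,p)[0]-np.array(x) for q,x in data]),p0)
    if best is None or o.cost<best.cost: best=o
p=best.x;print(p.round(3),best.cost)
for q,x in data:
    t,R=fk(q,p); print((t-np.array(x)).round(3), R.as_matrix()[:,2].round(3),R.as_matrix()[:,1].round(3))
E
```

```text
[ 0.021  0.048  0.308 -0.055  0.512  0.153] 0.005085999397314208
[-0.049 -0.016  0.003] [-0.     0.002 -1.   ] [ 0.305 -0.952 -0.002]
[-0.018 -0.009 -0.006] [ 0.298 -0.014 -0.955] [ 0.953 -0.057  0.298]
[ 0.001  0.001 -0.004] [ 0.294 -0.021 -0.955] [ 0.953 -0.067  0.295]
[-0.004 -0.004 -0.005] [ 0.293 -0.022 -0.956] [ 0.954 -0.058  0.294]
[ 0.006 -0.033  0.001] [ 0.299 -0.023 -0.954] [ 0.952 -0.067  0.3  ]
[-0.005 -0.013 -0.001] [ 0.295 -0.018 -0.955] [ 0.953 -0.068  0.295]
[ 0.01  -0.025  0.004] [ 0.138 -0.01  -0.99 ] [ 0.988 -0.065  0.139]
[ 0.021 -0.038  0.005] [ 0.135 -0.013 -0.991] [ 0.989 -0.062  0.136]
[-0.018 -0.052  0.004] [ 0.013 -0.012 -1.   ] [ 0.998 -0.065  0.014]
```

```bash
sed -i 's/d1,a1,L2,a3,L3,L6=p/d1,a1,L2,a3,L3,L6,b=p/; s/\[a1,0,d1\]/[a1,b,d1]/; s/+\[0.01\*(p-np.array(\[.35,.0,.4,0,.4,.25\]))\]//; s/\[.35,.0,.4,0,.4,.25\])$/[.35,.0,.4,0,.4,.25,.05])/' k.py; python3 k.py
```

```text
[0.302 0.006 0.373 0.058 0.547 0.385 0.05 ]
0.0045905643163835705
```

```bash
cat > plan.py <<'E'
from k import *
def frame(z,y): x=np.cross(y,z); return Ro.from_matrix(np.c_[x,y,z])
B={"b2":((.498,-.31),(.491,-.455)),"b3":((.405,-.413),(.413,-.271)),"b1":((.412,-.074),(.425,-.215))}
c=np.array([.590,-.1405]);ty=np.array([-.076,.997])
T={"b2":c+.068*ty,"b3":c,"b1":c-.068*ty}
if __name__=="__main__":
  for n,(ba,ca) in B.items():
    ba,ca=np.array(ba),np.array(ca);u=(ca-ba)/np.linalg.norm(ca-ba);g=ba+.08*u
    for s in(1,-1):
        x=s*np.r_[u,0]; z=np.r_[0,0,-1.]
        q,e=ik(np.r_[g,.018],Ro.from_matrix(np.c_[x,np.cross(z,x),z]),[np.arctan2(g[1],g[0])-.1,.2,1.7,0,1.3,(0 if s*(u[1])>0 else 2.5)])
        print(n,"grasp s",s,g.round(3),q.round(2),"err",round(e,4))
        for psi in (40,60,80,90,100,120):
            a=np.radians(psi); z2=np.array([np.cos(a),np.sin(a),0]); x2=np.array([0,0,s*1.])
            R=Ro.from_matrix(np.c_[x2,np.cross(z2,x2),z2]); t=np.r_[T[n],.09]
            bst=min((ik(t,R,[q1,.6,1.5,1.6,1.2,q6]) for q6 in(-.6,2.4) for q1 in(-.6,-.3)),key=lambda r:r[1])
            if bst[1]<.02: w=fk(bst[0],P,True); print("   psi",psi,bst[0].round(2),"wrist",w[3].round(2),"elbow",w[2].round(2))
E
python3 plan.py
```

```text
b2 grasp s 1 [ 0.494 -0.39 ] [-0.75  0.36  1.58  0.    1.21  2.44] err 0.0
   psi 40 [-0.95  0.63  2.03  1.5   1.61 -1.09] wrist [ 0.29 -0.32  0.09] elbow [ 0.17 -0.16  0.6 ]
   psi 60 [-0.89  0.81  1.68  1.27  1.79 -0.95] wrist [ 0.39 -0.41  0.09] elbow [ 0.21 -0.18  0.56]
   psi 80 [-0.79  1.    1.31  1.13  2.01 -0.84] wrist [ 0.52 -0.45  0.09] elbow [ 0.26 -0.19  0.5 ]
   psi 90 [-0.73  1.11  1.11  1.07  2.13 -0.8 ] wrist [ 0.58 -0.46  0.09] elbow [ 0.29 -0.19  0.47]
   psi 100 [-0.67  1.22  0.9   1.04  2.26 -0.75] wrist [ 0.65 -0.45  0.09] elbow [ 0.31 -0.18  0.43]
   psi 120 [-0.54  1.5   0.4   1.03  2.54 -0.62] wrist [ 0.78 -0.41  0.09] elbow [ 0.35 -0.15  0.33]
b2 grasp s -1 [ 0.494 -0.39 ] [-0.75  0.36  1.58 -0.    1.21 -0.7 ] err 0.0
   psi 40 [-0.95  0.63  2.03  1.5   1.61  2.05] wrist [ 0.29 -0.32  0.09] elbow [ 0.17 -0.16  0.6 ]
   psi 60 [-0.89  0.81  1.68  1.27  1.79  2.19] wrist [ 0.39 -0.41  0.09] elbow [ 0.21 -0.18  0.56]
   psi 80 [-0.79  1.    1.31  1.13  2.01  2.3 ] wrist [ 0.52 -0.45  0.09] elbow [ 0.26 -0.19  0.5 ]
   psi 90 [-0.73  1.11  1.11  1.07  2.13  2.35]
[... 1860 characters left out ...]
ow [ 0.28 -0.24  0.38]
   psi 100 [-0.78  1.55  0.33  1.17  2.46 -0.5 ] wrist [ 0.66 -0.59  0.09] elbow [ 0.3  -0.23  0.31]
b1 grasp s -1 [ 0.419 -0.154] [-0.46 -0.12  2.09 -0.    1.17 -0.55] err 0.0
   psi 40 [-1.08  0.78  1.73  1.4   1.69  2.19] wrist [ 0.3  -0.46  0.09] elbow [ 0.17 -0.21  0.57]
   psi 60 [-1.01  0.98  1.35  1.23  1.91  2.32] wrist [ 0.4  -0.54  0.09] elbow [ 0.21 -0.24  0.51]
   psi 80 [-0.9   1.22  0.92  1.13  2.17  2.44] wrist [ 0.53 -0.59  0.09] elbow [ 0.26 -0.25  0.43]
   psi 90 [-0.84  1.36  0.66  1.12  2.31  2.52] wrist [ 0.6  -0.59  0.09] elbow [ 0.28 -0.24  0.38]
   psi 100 [-0.78  1.55  0.33  1.17  2.46  2.64] wrist [ 0.66 -0.59  0.09] elbow [ 0.3  -0.23  0.31]
```

```bash
cat > sim.py <<'E'
from plan import *
V=np.array([2.39,2.39,2.79,3.14,3.14,3.14])*.07
D=np.radians(30)
def Rg(u,s,d=D):
    u=np.r_[u,0]; z=np.r_[0,0,-1]*np.cos(d)-u*np.sin(d); x=s*(u*np.cos(d)+np.r_[0,0,-1]*np.sin(d))
    return Ro.from_matrix(np.c_[x,np.cross(z,x),z])
def Rf(psi,s,d=D):
    h=np.array([np.cos(psi),np.sin(psi),0]);z=h*np.cos(d)-np.r_[0,0,1]*np.sin(d);x=s*(np.r_[0,0,1]*np.cos(d)+h*np.sin(d))
    return Ro.from_matrix(np.c_[x,np.cross(z,x),z])
def run(u,g,t,psi,s,N=24,verb=False):
    A,Bm=Rg(u,s),Rf(psi,s); rv=(Bm*A.inv()).as_rotvec()
    q,e=ik(np.r_[g,.018],A,[np.arctan2(g[1],g[0])-.1,.2,1.7,0,1.3,0])
    if e>.01:
        q,e=ik(np.r_[g,.018],A,[np.arctan2(g[1],g[0])-.1,.2,1.7,0,1.3,2.4])
    q0=q; st=0;em=e;qs=[q]
    p0=np.r_[g,.2];p1=np.r_[t,.21]
    q,e=ik(p0,A,q);em=max(em,e);qs.append(q);wz=9
    for k in range(1,N+1):
        R=Ro.from_rotvec(rv*k/N)*A
        qn,e=ik(p0+(p1-p0)*k/N,R,q);em=max(em,e);st=max(st,(np.abs(qn-q)/V).max());q=qn;qs.append(q);wz=min(wz,fk(q,P,True)[3][2])
    q,e=ik(np.r_[t,.09],Bm,q);em=max(em,e);qs.append(q);Q=np.array(qs);f=fk(q,P,True)
    m=np.minimum(Q-lo,hi-Q).min()
    return dict(tot=np.linalg.norm(rv),err=em,step=st,margin=m,wz=wz,rv=rv,q0=q0,qf=q,wrist=f[3],elbow=f[2])
if __name__=="__main__":
  for n,(ba,ca) in B.items():
    ba,ca=np.array(ba),np.array(ca);u=(ca-ba)/np.linalg.norm(ca-ba);g=ba+.08*u
    for s in(1,-1):
      for psi in (-30,0,30,50,70,90):
        r=run(u,g,T[n],np.radians(psi),s)
        if r["err"]<.02: print(n,s,psi,{k:np.round(v,2) for k,v in r.items() if k not in("q0","elbow")})
E
python3 sim.py
```

```text
b2 1 30 {'tot': np.float64(2.45), 'err': np.float64(0.0), 'step': np.float64(0.6), 'margin': np.float64(0.2), 'wz': np.float64(0.4), 'rv': array([-0.96, -1.57,  1.62]), 'qf': array([-0.81, -0.04,  2.3 ,  1.27,  1.08, -0.55]), 'wrist': array([ 0.3 , -0.24,  0.28])}
b2 1 50 {'tot': np.float64(2.69), 'err': np.float64(0.0), 'step': np.float64(0.56), 'margin': np.float64(0.36), 'wz': np.float64(0.4), 'rv': array([-0.71, -1.82,  1.85]), 'qf': array([-0.83,  0.24,  1.99,  1.08,  1.35, -0.64]), 'wrist': array([ 0.37, -0.33,  0.28])}
b2 1 70 {'tot': np.float64(2.93), 'err': np.float64(0.0), 'step': np.float64(0.57), 'margin': np.float64(0.36), 'wz': np.float64(0.4), 'rv': array([-0.41, -2.04,  2.06]), 'qf': array([-0.77,  0.49,  1.66,  0.91,  1.59, -0.7 ]), 'wrist': array([ 0.47, -0.39,  0.28])}
b2 -1 90 {'tot': np.float64(3.11), 'err': np.float64(0.0), 'step': np.float64(0.66), 'margin': np.float64(0.16), 'wz': np.float64(0.4), 'rv': array([ 0.05,  2.2 , -2.2 ]), 'qf': array([-0.68,  0.71,  1.33,  0.77,  1.83,  2.37]), 'wrist': array([ 0.58, -0.41,  0.28])}
b3 1 30 {'tot': np.float64(1.8), 
[... 1666 characters left out ...]
at64(0.35), 'wz': np.float64(0.4), 'rv': array([-0.57, -1.82,  1.76]), 'qf': array([-0.97,  0.47,  1.69,  0.99,  1.48, -0.63]), 'wrist': array([ 0.38, -0.46,  0.28])}
b1 1 70 {'tot': np.float64(2.83), 'err': np.float64(0.0), 'step': np.float64(0.59), 'margin': np.float64(0.35), 'wz': np.float64(0.4), 'rv': array([-0.26, -2.01,  1.98]), 'qf': array([-0.9 ,  0.71,  1.34,  0.85,  1.74, -0.69]), 'wrist': array([ 0.48, -0.52,  0.28])}
b1 1 90 {'tot': np.float64(3.08), 'err': np.float64(0.0), 'step': np.float64(0.61), 'margin': np.float64(0.35), 'wz': np.float64(0.4), 'rv': array([ 0.1 , -2.17,  2.17]), 'qf': array([-0.8 ,  0.94,  0.97,  0.73,  2.  , -0.76]), 'wrist': array([ 0.6 , -0.54,  0.28])}
```

```bash
python3 - <<'E'
from h import *
ci=eyes.camera_info("wrist"); im=eyes.read_camera("wrist")[:,:,::-1].copy()
print(-ci["R"].T@ci["t"], ci["R"][2])
print(pw([[0,0],[511,0],[511,383],[0,383]],.03,ci=ci).round(3))
ct=eyes.camera_info("top"); it=eyes.read_camera("top")[:,:,::-1].copy()
A=(.34,.56,-.50,.0,.03,1.6)
a=ortho(im,"wrist",*A,ci=ci);b=ortho(it,"top",*A,ci=ct)
w=np.vstack([grid(b,.56,0,1.6,20),grid(a,.56,0,1.6,20)])[:600]
cv2.imwrite("pics/w1.png",w)
E
```

```text
[ 0.41288548 -0.21329602  0.37109075] [-0.00550158 -0.26794691 -0.96341797]
[[ 0.174 -0.099  0.03 ]
 [ 0.673 -0.131  0.03 ]
 [ 0.746 -0.613  0.03 ]
 [ 0.039 -0.555  0.03 ]]
```

View pics/w1.png

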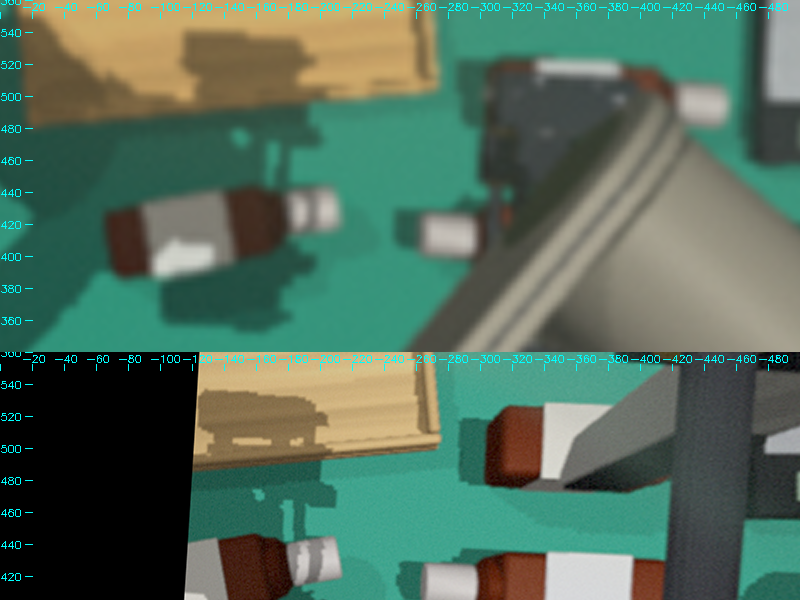

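Both views agree that the bottles are unmoved. The cap-left bottle has its cap end at about (.4135, −.263), its base at about (.406, −.411), and it measures 145 mm. I'll work out the row for the grasp.

```bash
cat > mv.py <<'E'
import sys
from h import *
from sim import *
def cur():
    s=monitor.read_state(); return np.array(s["tool_pos"]),Ro.from_rotvec(s["orientation"]),np.array(s["q"])
def show(n,pos,R):
    p,C,_=cur(); rv=(R*C.inv()).as_rotvec()
    print(n,"shift mm",((pos-p)*1000).round(1),"turn",rv.round(3),"|",round(np.linalg.norm(rv),3))
E
python3 - <<'E'
from mv import *
ba,ca=np.array([.406,-.411]),np.array([.4135,-.266]);u=(ca-ba)/np.linalg.norm(ca-ba);g=ba+.08*u
show("grasp b3",np.r_[g,.018],Rg(u,1))
r=run(u,g,np.array([.585,-.073]),np.radians(50),1); print(g,r)
E
```

```text
grasp b3 shift mm [  -1.   -51.2 -170.5] turn [-0.512  0.043  0.014] | 0.514
[ 0.41013241 -0.3311068 ] {'tot': np.float64(1.6718557535204168), 'err': np.float64(8.73623635239129e-09), 'step': np.float64(0.3217809265110068), 'margin': np.float64(0.3746417346568278), 'wz': np.float64(0.4025664459088705), 'rv': array([ 1.48273496, -0.58348102, -0.50611126]), 'q0': array([-0.43163663, -0.03408986,  2.12535827, -0.61372074,  0.9378148 ,
       -0.03723866]), 'qf': array([-0.82571993,  0.24137927,  1.9881273 ,  1.0765749 ,  1.35010076,
       -0.63705388]), 'wrist': array([ 0.37060792, -0.32850253,  0.28256645]), 'elbow': array([ 0.10129169, -0.03654237,  0.66384591])}
```

>>> {"method": "servo_tool", "body": {
  "plan": [
    [[-0.45, 0, -13, 0, -0.128, 0.011, 0.004], [-0.45, 0, -13, -10, -0.128, 0.011, 0.004], [-0.45, 0, -13, -25, -0.128, 0.011, 0.003], [-0.45, -1, -12, -30, -0.128, 0.01, 0.003], [-0.45, 0, 0, -30, 0, 0, 0], [-0.45, 0, 0, -20, 0, 0, 0], [-0.45, 0, 0, 0, 0, 0, 0]]
  ]
}}

```text
t: 18.95
tool_pos: [0.4089, -0.3261, 0.0703]
orientation: [1.978, 1.892, -0.534]
force: [0.3, -0.3, -0.5]
opening: 0.0678
```

```bash
python3 - <<'E'
from mv import *
axes()
ba,ca=np.array([.406,-.411]),np.array([.4135,-.266]);u=(ca-ba)/np.linalg.norm(ca-ba);g=ba+.08*u
show("grasp b3",np.r_[g,.021],Rg(u,1))
E
```

```text
t 18.95 pos [ 0.4089 -0.3261  0.0703] F [ 0.3 -0.3 -0.5] y [ 0.999 -0.047 -0.007] z [-0.029 -0.497 -0.867] q [-0.42 -0.13  2.1  -0.57  1.05 -0.11] op 0.0678
grasp b3 shift mm [  1.2  -5.  -49.3] turn [-0.003 -0.007 -0.005] | 0.009
```

>>> {"method": "servo_tool", "body": {
  "plan": [
    [[-0.45, 1, -5, -20, 0, 0, 0], [-0.45, 0, 0, -20, 0, 0, 0], [-0.45, 0, 0, -9, 0, 0, 0], [-0.45, 0, 0, 0, 0, 0, 0], [1, 0, 0, 0, 0, 0, 0], [1, 0, 0, 0, 0, 0, 0], [1, 0, 0, 0, 0, 0, 0], [1, 0, 0, 0, 0, 0, 0]]
  ],
  "force": 35
}}

```text
t: 19.75
tool_pos: [0.4129, -0.3345, 0.0259]
orientation: [1.977, 1.884, -0.531]
force: [-1.0, 2.6, 3.8]
opening: 0.0434
```

>>> {"method": "servo_tool", "body": {
  "plan": [
    [[1, 0, 0, 30, 0, 0, 0], [1, 0, 0, 45, 0, 0, 0], [1, 0, 0, 45, 0, 0, 0], [1, 0, 0, 45, 0, 0, 0], [1, 0, 0, 0, 0, 0, 0]]
  ]
}}

```text
t: 20.25
tool_pos: [0.4159, -0.3361, 0.1986]
orientation: [1.973, 1.875, -0.525]
force: [1.3, -0.6, 0.7]
opening: 0.0439
```

```bash
python3 - <<'E'
from mv import *
axes()
show("above spot",np.array([.585,-.073,.2]),Rf(np.radians(50),1))
E
```

```text
t 20.25 pos [ 0.4159 -0.3361  0.1986] F [ 1.3 -0.6  0.7] y [ 0.999 -0.048  0.01 ] z [-0.016 -0.505 -0.863] q [-0.43 -0.27  1.98 -0.51  1.26 -0.26] op 0.0439
above spot shift mm [169.1 263.1   1.4] turn [ 1.492 -0.576 -0.5  ] | 1.675
```

>>> {"method": "servo_tool", "body": {
  "plan": [
    [[1, 14, 22, 0, 0.1243, -0.048, -0.0417], [1, 14, 22, 0, 0.1243, -0.048, -0.0417], [1, 14, 22, 0, 0.1243, -0.048, -0.0417], [1, 14, 22, 0, 0.1243, -0.048, -0.0417], [1, 14, 22, 0, 0.1243, -0.048, -0.0417], [1, 14, 22, 0, 0.1243, -0.048, -0.0417], [1, 14, 22, 0, 0.1243, -0.048, -0.0417], [1, 14, 22, 0, 0.1243, -0.048, -0.0417], [1, 14, 22, 0, 0.1243, -0.048, -0.0417], [1, 14, 22, 0, 0.1243, -0.048, -0.0417], [1, 14, 22, 0, 0.1243, -0.048, -0.0417], [1, 14, 22, 0, 0.1243, -0.048, -0.0417]]
  ]
}}

```text
t: 21.45
tool_pos: [0.5808, -0.0705, 0.1898]
orientation: [-2.167, -1.018, -1.264]
force: [-0.4, 0.0, -0.8]
opening: 0.0435
```

```bash
python3 - <<'E'
from mv import *
axes()
show("above spot",np.array([.585,-.073,.13]),Rf(np.radians(50),1))
im=eyes.read_camera("scene")[:,:,::-1]
cv2.imwrite("pics/s3.png",cv2.resize(im[90:260,130:330],None,fx=3.2,fy=3.2,interpolation=cv2.INTER_CUBIC))
E
```

```text
t 21.45 pos [ 0.5808 -0.0705  0.1898] F [-0.4  0.  -0.8] y [ 0.771 -0.637 -0.002] z [ 0.554  0.672 -0.492] q [-0.85  0.06  1.97  1.04  1.47 -0.48] op 0.0435
above spot shift mm [  4.2  -2.5 -59.8] turn [-0.008  0.005 -0.007] | 0.012
```

View pics/s3.png

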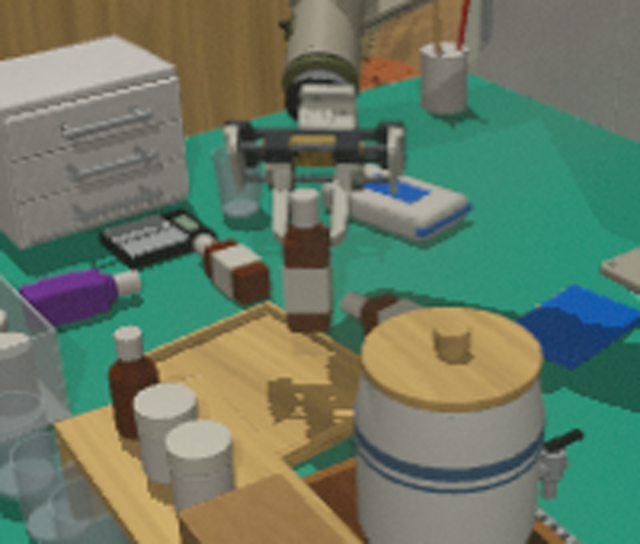

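The picture shows the bottle held upright at (305,270), over the tray with the cap up. I'll lower it now.

>>> {"method": "servo_tool", "body": {
  "plan": [
    [[1, 4, -2, -30, -0.004, 0.003, -0.004], [1, 0, 0, -30, -0.004, 0.002, -0.003], [1, 0, 0, -25, 0, 0, 0], [1, 0, 0, -9, 0, 0, 0], [1, 0, 0, 0, 0, 0, 0]]
  ]
}}

```text
t: 22.0
tool_pos: [0.5835, -0.0717, 0.0947]
orientation: [-2.181, -1.022, -1.251]
force: [-0.4, 1.3, -0.9]
opening: 0.0433
```

>>> {"method": "servo_tool", "body": {
  "plan": [
    [[1, 0, 0, -3, 0, 0, 0], [1, 0, 0, -3, 0, 0, 0], [1, 0, 0, 0, 0, 0, 0]]
  ]
}}

```text
t: 22.3
tool_pos: [0.5846, -0.0726, 0.0906]
orientation: [-2.182, -1.024, -1.255]
force: [-0.0, -0.7, -1.2]
opening: 0.043
```

>>> {"method": "servo_tool", "body": {
  "plan": [
    [[1, 0, 0, -2, 0, 0, 0], [1, 0, 0, -2, 0, 0, 0], [1, 0, 0, 0, 0, 0, 0]]
  ]
}}

```text
t: 22.6
tool_pos: [0.5842, -0.072, 0.0858]
orientation: [-2.181, -1.023, -1.254]
force: [0.6, -0.4, -2.2]
opening: 0.0433
```

>>> {"method": "servo_tool", "body": {
  "plan": [
    [[1, 0, 0, -2, 0, 0, 0], [1, 0, 0, 0, 0, 0, 0]]
  ]
}}

```text
t: 22.8
tool_pos: [0.5841, -0.072, 0.0837]
orientation: [-2.181, -1.023, -1.254]
force: [-0.1, -0.7, -1.4]
opening: 0.0434
```

>>> {"method": "servo_tool", "body": {
  "plan": [
    [[1, 0, 0, -2, 0, 0, 0], [1, 0, 0, 0, 0, 0, 0]]
  ]
}}

```text
t: 23.0
tool_pos: [0.5847, -0.0722, 0.0833]
orientation: [-2.179, -1.023, -1.257]
force: [-3.6, -0.3, 6.9]
opening: 0.0436
```

>>> {"method": "servo_tool", "body": {
  "plan": [
    [[1, 0, 0, -2, 0, 0, 0], [1, 0, 0, 0, 0, 0, 0]]
  ]
}}

```text
t: 23.2
tool_pos: [0.5851, -0.0722, 0.0833]
orientation: [-2.176, -1.024, -1.26]
force: [-11.2, -2.9, 18.9]
opening: 0.0433
```

>>> {"method": "servo_tool", "body": {
  "plan": [
    [[1, 0, 0, 3, 0, 0, 0], [1, 0, 0, 0, 0, 0, 0], [-0.4, 0, 0, 0, 0, 0, 0], [-0.4, 0, 0, 0, 0, 0, 0], [-0.4, 0, 0, 0, 0, 0, 0], [-0.4, -11, -13.4, 10, 0, 0, 0], [-0.4, -16, -19.6, 15, 0, 0, 0], [-0.4, -22, -26, 20, 0, 0, 0], [-0.4, -22, -26, 20, 0, 0, 0]]
  ]
}}

```text
t: 24.1
tool_pos: [0.5122, -0.1572, 0.1483]
orientation: [-2.18, -1.023, -1.253]
force: [0.3, -0.5, 0.1]
opening: 0.065
```

```bash
python3 - <<'E'
from mv import *
axes()
im=eyes.read_camera("scene")[:,:,::-1]
it=eyes.read_camera("top")[:,:,::-1]
a=cv2.resize(im[90:260,130:330],(400,340),interpolation=cv2.INTER_CUBIC); b=cv2.resize(it[130:270,240:405],(400,340),interpolation=cv2.INTER_CUBIC)
cv2.imwrite("pics/s4.png",np.hstack([a,b]))
E
```

```text
t 24.1 pos [ 0.5122 -0.1572  0.1483] F [ 0.3 -0.5  0.1] y [ 0.769 -0.639 -0.   ] z [ 0.552  0.665 -0.503] q [-1.06  0.18  1.93  0.94  1.58 -0.64] op 0.065
```

View pics/s4.png

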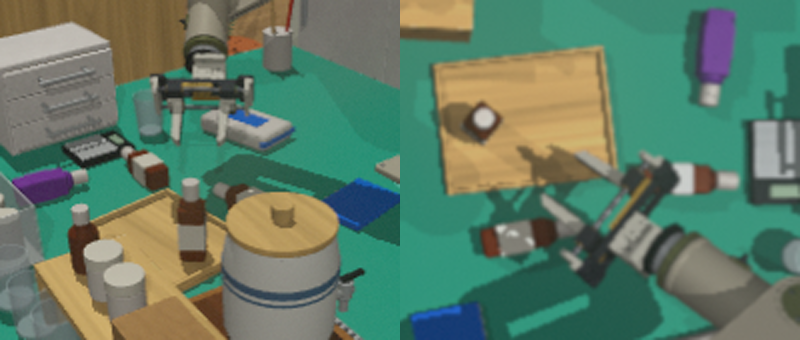

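The bottle stands free in the tray, at (190,220) left and (483,120) right in the picture, and the two others still lie untouched. Next is the far bottle with its cap to the right.

```bash
python3 - <<'E'
from mv import *
ba,ca=np.array([.499,-.308]),np.array([.494,-.453]);u=(ca-ba)/np.linalg.norm(ca-ba);g=ba+.08*u
A=Rg(u,1); p,C,q=cur(); show("pre b2",np.r_[g,.12],A)
rv=(A*C.inv()).as_rotvec();N=20;p0=p+[0,0,.0];p1=np.r_[g,.16]
for k in range(1,N+1):
    f=k/N; z=np.r_[0,0,.06*np.sin(np.pi*f)]
    qn,e=ik(p0+(p1-p0)*f+z,Ro.from_rotvec(rv*f)*C,q); 
    if k%4==0: print(k,qn.round(2),round(e,4),round((np.abs(qn-q)/V).max(),2))
    q=qn
E
```

```text
pre b2 shift mm [ -16.8 -226.5  -30.5] turn [ 0.7    1.81  -1.847] | 2.68
4 [-1.05 -0.    1.93  0.86  1.52  0.01] 0.0 0.74
8 [-1.02 -0.03  1.81  0.7   1.51  0.65] 0.0 0.72
12 [-0.96  0.09  1.61  0.53  1.57  1.25] 0.0 0.65
16 [-0.93  0.32  1.36  0.4   1.7   1.78] 0.0 0.58
20 [-0.94  0.61  1.07  0.33  1.88  2.28] 0.0 0.55
```

>>> {"method": "servo_tool", "body": {
  "plan": [
    [[-0.4, -1, -4, 15, 0.035, 0.0905, -0.0924], [-0.4, -1, -8, 15, 0.035, 0.0905, -0.0924], [-0.4, -1, -11, 10, 0.035, 0.0905, -0.0924], [-0.4, -1, -12, 10, 0.035, 0.0905, -0.0924], [-0.4, -1, -12, 5, 0.035, 0.0905, -0.0924], [-0.4, -1, -12, 5, 0.035, 0.0905, -0.0924], [-0.4, -1, -12, 0, 0.035, 0.0905, -0.0924], [-0.4, -1, -12, 0, 0.035, 0.0905, -0.0924], [-0.4, -1, -12, 0, 0.035, 0.0905, -0.0924], [-0.4, -1, -12, 0, 0.035, 0.0905, -0.0924]]
  ]
}}

```text
t: 25.2
tool_pos: [0.5033, -0.2638, 0.2074]
orientation: [-2.521, 0.575, -0.471]
force: [0.1, -0.0, -0.9]
opening: 0.065
```

>>> {"method": "servo_tool", "body": {
  "plan": [
    [[-0.4, -1, -12, 0, 0.035, 0.0905, -0.0924], [-0.4, -1, -12, 0, 0.035, 0.0905, -0.0924], [-0.4, -1, -12, 0, 0.035, 0.0905, -0.0924], [-0.4, -1, -12, 0, 0.035, 0.0905, -0.0924], [-0.4, -1, -12, 0, 0.035, 0.0905, -0.0924], [-0.4, -1, -12, -10, 0.035, 0.0905, -0.0924], [-0.4, -1, -12, -10, 0.035, 0.0905, -0.0924], [-0.4, 0, -12, -10, 0.035, 0.0905, -0.0924], [-0.4, 0, -12, -10, 0.035, 0.0905, -0.0924], [-0.4, 0, -12, -10, 0.035, 0.0905, -0.0924], [-0.4, 0, 0, -10, 0, 0, 0]]
  ]
}}

```text
t: 26.3
tool_pos: [0.4962, -0.384, 0.1441]
orientation: [-1.882, 1.962, 0.507]
force: [0.1, -0.4, -0.5]
opening: 0.0652
```

```bash
python3 - <<'E'
from mv import *
axes()
ba,ca=np.array([.499,-.308]),np.array([.494,-.453]);u=(ca-ba)/np.linalg.norm(ca-ba);g=ba+.08*u
show("b2",np.r_[g,.022],Rg(u,1))
ci=eyes.camera_info("wrist"); im=eyes.read_camera("wrist")[:,:,::-1].copy()
A=(.34,.60,-.60,-.04,.03,1.4)
cv2.imwrite("pics/w2.png",grid(ortho(im,"wrist",*A,ci=ci),.60,-.04,1.4,20))
E
```

```text
t 26.3 pos [ 0.4962 -0.384   0.1441] F [ 0.1 -0.4 -0.5] y [-0.999  0.041  0.001] z [ 0.02   0.501 -0.865] q [-0.94  0.63  1.07  0.33  1.85  2.27] op 0.0652
b2 shift mm [   0.    -4.  -122.1] turn [-0.002 -0.001  0.007] | 0.007
```

View pics/w2.png

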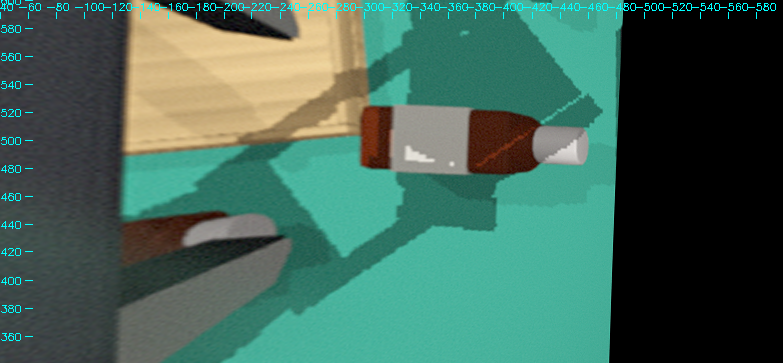

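The wrist view shows the bottle from base (361,137) to cap (588,145), midpoint about (.500, −.380), which agrees with my estimate. I'll descend and grip.

>>> {"method": "servo_tool", "body": {
  "plan": [
    [[-0.4, 3, -4, -40, 0, 0, 0], [-0.4, 0, 0, -40, 0, 0, 0], [-0.4, 0, 0, -25, 0, 0, 0], [-0.4, 0, 0, -15, 0, 0, 0], [-0.4, 0, 0, 0, 0, 0, 0], [1, 0, 0, 0, 0, 0, 0], [1, 0, 0, 0, 0, 0, 0], [1, 0, 0, 0, 0, 0, 0], [1, 0, 0, 0, 0, 0, 0]]
  ]
}}

```text
t: 27.25
tool_pos: [0.5, -0.3892, 0.0298]
orientation: [-1.887, 1.96, 0.496]
force: [0.3, -1.5, 6.6]
opening: 0.0421
```

>>> {"method": "servo_tool", "body": {
  "plan": [
    [[1, 0, 0, 30, 0, 0, 0], [1, 0, 0, 45, 0, 0, 0], [1, 0, 0, 45, 0, 0, 0], [1, 0, 0, 45, 0, 0, 0], [1, 0, 0, 0, 0, 0, 0]]
  ]
}}

```text
t: 27.75
tool_pos: [0.5016, -0.3909, 0.2018]
orientation: [-1.892, 1.961, 0.482]
force: [0.9, 0.1, -0.4]
opening: 0.0411
```

```bash
python3 - <<'E'
from mv import *
axes(); print(T)
R=Rf(np.radians(50),1); t=np.array([.590,-.1405,.2]); show("spot",t,R)
p,C,q=cur(); rv=(R*C.inv()).as_rotvec();N=20
for k in range(1,N+1):
    f=k/N; qn,e=ik(p+(t-p)*f,Ro.from_rotvec(rv*f)*C,q)
    if k%4==0: print(k,qn.round(2),round(e,4),round((np.abs(qn-q)/V).max(),2))
    q=qn
E
```

```text
t 27.75 pos [ 0.5016 -0.3909  0.2018] F [ 0.9  0.1 -0.4] y [-0.999  0.039 -0.012] z [ 0.03   0.488 -0.872] q [-0.94  0.6   1.    0.34  1.93  2.3 ] op 0.0411
{'b2': array([ 0.584832, -0.072704]), 'b3': array([ 0.59  , -0.1405]), 'b1': array([ 0.595168, -0.208296])}
spot shift mm [ 88.4 250.4  -1.8] turn [-0.706 -1.795  1.844] | 2.669
4 [-0.91  0.33  1.34  0.41  1.69  1.81] 0.0 0.57
8 [-0.92  0.13  1.59  0.54  1.52  1.28] 0.0 0.63
12 [-0.93  0.04  1.77  0.73  1.44  0.7 ] 0.0 0.68
16 [-0.94  0.06  1.85  0.9   1.45  0.1 ] 0.0 0.67
20 [-0.9   0.17  1.83  1.01  1.53 -0.46] 0.0 0.62
```

>>> {"method": "servo_tool", "body": {
  "plan": [
    [[1, 4, 8, 8, -0.0353, -0.0898, 0.0922], [1, 4, 12, 8, -0.0353, -0.0898, 0.0922], [1, 4, 12, 8, -0.0353, -0.0898, 0.0922], [1, 4, 12, 8, -0.0353, -0.0898, 0.0922], [1, 4, 12, 8, -0.0353, -0.0898, 0.0922], [1, 4, 12, 0, -0.0353, -0.0898, 0.0922], [1, 4, 12, 0, -0.0353, -0.0898, 0.0922], [1, 4, 13, 0, -0.0353, -0.0898, 0.0922], [1, 4, 13, 0, -0.0353, -0.0898, 0.0922], [1, 4, 13, 0, -0.0353, -0.0898, 0.0922]]
  ]
}}

```text
t: 28.75
tool_pos: [0.5392, -0.2685, 0.2326]
orientation: [-2.528, 0.57, -0.476]
force: [1.1, 0.3, -0.9]
opening: 0.0415
```

>>> {"method": "servo_tool", "body": {
  "plan": [
    [[1, 5, 13, 0, -0.0353, -0.0898, 0.0922], [1, 5, 13, 0, -0.0353, -0.0898, 0.0922], [1, 5, 13, 0, -0.0353, -0.0898, 0.0922], [1, 5, 13, 0, -0.0353, -0.0898, 0.0922], [1, 5, 13, 0, -0.0353, -0.0898, 0.0922], [1, 5, 13, 0, -0.0353, -0.0898, 0.0922], [1, 5, 13, 0, -0.0353, -0.0898, 0.0922], [1, 5, 13, 0, -0.0353, -0.0898, 0.0922], [1, 5, 13, 0, -0.0353, -0.0898, 0.0922], [1, 5, 13, 0, -0.0353, -0.0898, 0.0922], [1, 0, 0, 0, 0, 0, 0]]
  ]
}}

```text
t: 29.85
tool_pos: [0.5889, -0.1379, 0.2312]
orientation: [-2.193, -1.013, -1.252]
force: [-0.2, -0.3, -2.8]
opening: 0.0415
```

```bash
python3 - <<'E'
from mv import *
axes()
show("spot",np.array([.590,-.1405,.11]),Rf(np.radians(50),1))
im=eyes.read_camera("scene")[:,:,::-1]
it=eyes.read_camera("top")[:,:,::-1]
a=cv2.resize(im[90:260,130:330],(400,340),interpolation=cv2.INTER_CUBIC); b=cv2.resize(it[130:270,240:405],(400,340),interpolation=cv2.INTER_CUBIC)
cv2.imwrite("pics/s5.png",np.hstack([a,b]))
E
```

```text
t 29.85 pos [ 0.5889 -0.1379  0.2312] F [-0.2 -0.3 -2.8] y [ 0.762 -0.648 -0.002] z [ 0.557  0.657 -0.508] q [-0.92  0.12  1.81  1.    1.56 -0.41] op 0.0415
spot shift mm [   1.1   -2.6 -121.2] turn [ 0.006 -0.007  0.006] | 0.011
```

View pics/s5.png

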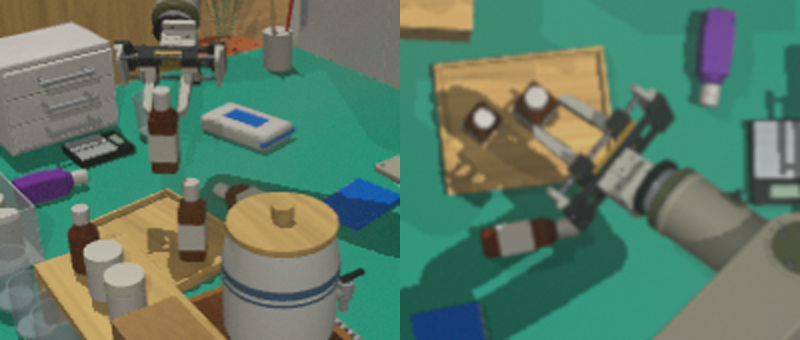

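It is held upright at (163,130), with the first bottle still standing at (190,220). I'll lower it.

>>> {"method": "servo_tool", "body": {
  "plan": [
    [[1, 1, -2, -35, 0.006, -0.007, 0.006], [1, 0, -1, -35, 0, 0, 0], [1, 0, 0, -35, 0, 0, 0], [1, 0, 0, -25, 0, 0, 0], [1, 0, 0, 0, 0, 0, 0]]
  ]
}}

```text
t: 30.45
tool_pos: [0.5885, -0.1411, 0.0995]
orientation: [-2.184, -1.007, -1.255]
force: [0.3, 1.5, -1.2]
opening: 0.0414
```

>>> {"method": "servo_tool", "body": {
  "plan": [
    [[1, 0, 0, -3, 0, 0, 0], [1, 0, 0, -3, 0, 0, 0], [1, 0, 0, 0, 0, 0, 0]]
  ]
}}

```text
t: 30.75
tool_pos: [0.5908, -0.143, 0.0982]
orientation: [-2.185, -1.017, -1.262]
force: [0.1, -0.4, -1.2]
opening: 0.0415
```

>>> {"method": "servo_tool", "body": {
  "plan": [
    [[1, 0, 0, -2, 0, 0, 0], [1, 0, 0, 0, 0, 0, 0]]
  ]
}}

```text
t: 30.95
tool_pos: [0.5904, -0.1424, 0.0954]
orientation: [-2.184, -1.017, -1.261]
force: [0.4, -0.0, -2.4]
opening: 0.0415
```

>>> {"method": "servo_tool", "body": {
  "plan": [
    [[1, 0, 0, -2, 0, 0, 0], [1, 0, 0, -2, 0, 0, 0], [1, 0, 0, 0, 0, 0, 0]]
  ]
}}

```text
t: 31.25
tool_pos: [0.5903, -0.1421, 0.0909]
orientation: [-2.183, -1.015, -1.261]
force: [0.3, -0.3, -1.2]
opening: 0.0417
```

>>> {"method": "servo_tool", "body": {
  "plan": [
    [[1, 0, 0, -2, 0, 0, 0], [1, 0, 0, 0, 0, 0, 0]]
  ]
}}

```text
t: 31.45
tool_pos: [0.5909, -0.1425, 0.0905]
orientation: [-2.182, -1.016, -1.264]
force: [-3.4, -2.3, 7.5]
opening: 0.0414
```

>>> {"method": "servo_tool", "body": {
  "plan": [
    [[1, 0, 0, -2, 0, 0, 0], [1, 0, 0, 0, 0, 0, 0]]
  ]
}}

```text
t: 31.65
tool_pos: [0.5913, -0.1429, 0.0902]
orientation: [-2.18, -1.017, -1.266]
force: [-7.3, -2.2, 17.5]
opening: 0.0417
```

>>> {"method": "servo_tool", "body": {
  "plan": [
    [[1, 0, 0, 3, 0, 0, 0], [1, 0, 0, 0, 0, 0, 0], [-0.25, 0, 0, 0, 0, 0, 0], [-0.25, 0, 0, 0, 0, 0, 0], [-0.25, 0, 0, 0, 0, 0, 0], [-0.25, -11, -13.4, 10, 0, 0, 0], [-0.25, -16, -19.6, 15, 0, 0, 0], [-0.4, -22, -26, 25, 0, 0, 0], [-0.4, -10, -15, 30, 0, 0, 0], [-0.4, 0, -10, 30, 0, 0, 0]]
  ]
}}

```text
t: 32.65
tool_pos: [0.53, -0.2273, 0.2004]
orientation: [-2.184, -1.013, -1.26]
force: [0.1, -0.0, -0.1]
opening: 0.0649
```

```bash
python3 - <<'E'
from mv import *
axes()
ci=eyes.camera_info("top"); im=eyes.read_camera("top")[:,:,::-1].copy()
o=ortho(im,"top",.36,.71,-.30,.02,.03,1.2,ci=ci)
s=eyes.read_camera("scene")[90:260,130:330,::-1]
cv2.imwrite("pics/s6.png",np.hstack([cv2.resize(s,(400,420),interpolation=cv2.INTER_CUBIC),grid(o,.71,.02,1.2,20)]))
# red-brown body of bottle1: ortho at z .044, mask
o=ortho(im,"top",.34,.48,-.30,-.02,.03,2,ci=ci); lab=cv2.cvtColor(o,cv2.COLOR_BGR2LAB)
m=(lab[...,1]>118).astype(np.uint8); n,l,st,_=cv2.connectedComponentsWithStats(cv2.morphologyEx(m,cv2.MORPH_OPEN,np.ones((9,9))))
for i in range(1,n):
    if st[i,4]>3000:
        r=cv2.minAreaRect(np.argwhere(l==i)[:,::-1].astype(np.float32)); print("x",.48-r[0][1]/2000,"y",-.02-r[0][0]/2000,"size mm",np.array(r[1])/2,"ang",r[2])
E
```

```text
t 32.65 pos [ 0.53   -0.2273  0.2004] F [ 0.1 -0.  -0.1] y [ 0.763 -0.646 -0.   ] z [ 0.559  0.661 -0.5  ] q [-1.09  0.25  1.73  0.94  1.67 -0.55] op 0.0649
x 0.43262770080566404 y -0.2844535217285156 size mm [116.3724823   44.02013397] ang 69.98403930664062
x 0.41956627273559566 y -0.13920890808105468 size mm [ 47.5013237  148.20991516] ang 79.99201965332031
```

View pics/s6.png

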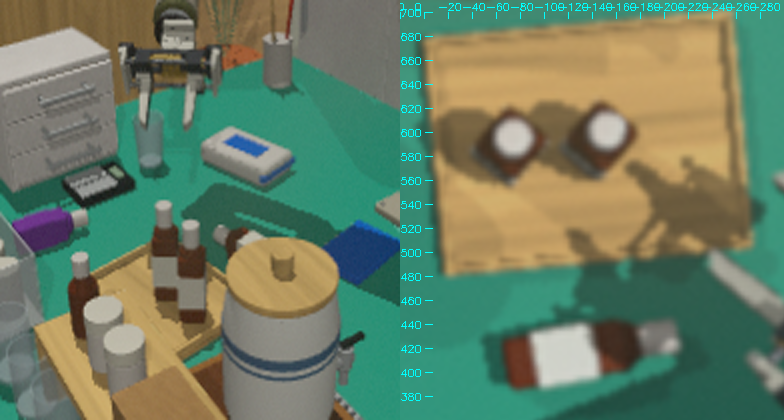

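Both bottles stand in the tray, caps at (515,137) and (607,132). The last lying bottle runs from base (505,360) to cap (680,337), with its centre at about (.4195, −.1395). I'll plan that grasp.

```bash
python3 - <<'E'
from mv import *
u=np.array([.1207,-.9927]);g=np.array([.4204,-.1469])
A=Rg(u,1); p,C,q=cur(); t=np.r_[g,.15]; show("pre b1",t,A)
rv=(A*C.inv()).as_rotvec();N=20
for k in range(1,N+1):
    f=k/N; qn,e=ik(p+(t-p)*f,Ro.from_rotvec(rv*f)*C,q)
    if k%4==0: print(k,qn.round(2),round(e,4),round((np.abs(qn-q)/V).max(),2))
    q=qn
E
```

```text
pre b1 shift mm [-111.9   82.5  -54.2] turn [ 0.55   1.812 -1.742] | 2.573
4 [-1.05  0.    1.9   0.84  1.53  0.  ] 0.0 0.66
8 [-0.96 -0.14  1.96  0.67  1.46  0.62] 0.0 0.71
12 [-0.85 -0.16  1.92  0.49  1.49  1.23] 0.0 0.68
16 [-0.77 -0.06  1.82  0.37  1.6   1.78] 0.0 0.6
20 [-0.74  0.09  1.73  0.34  1.73  2.27] 0.0 0.52
```

>>> {"method": "servo_tool", "body": {
  "plan": [
    [[-0.4, -11, 0, 5, 0.0275, 0.0906, -0.0871], [-0.4, -11, 0, 5, 0.0275, 0.0906, -0.0871], [-0.4, -11, 0, 0, 0.0275, 0.0906, -0.0871], [-0.4, -11, 0, 0, 0.0275, 0.0906, -0.0871], [-0.4, -11, 0, 0, 0.0275, 0.0906, -0.0871], [-0.4, -11, 0, 0, 0.0275, 0.0906, -0.0871], [-0.4, -11, 5, 0, 0.0275, 0.0906, -0.0871], [-0.4, -11, 5, 0, 0.0275, 0.0906, -0.0871], [-0.4, -11, 5, 0, 0.0275, 0.0906, -0.0871], [-0.4, -11, 5, 0, 0.0275, 0.0906, -0.0871]]
  ]
}}

```text
t: 33.75
tool_pos: [0.4205, -0.2053, 0.209]
orientation: [-2.577, 0.481, -0.442]
force: [0.2, 0.2, -0.1]
opening: 0.0651
```

>>> {"method": "servo_tool", "body": {
  "plan": [
    [[-0.4, 0, 6, 0, 0.0275, 0.0906, -0.0871], [-0.4, 0, 6, 0, 0.0275, 0.0906, -0.0871], [-0.4, 0, 6, 0, 0.0275, 0.0906, -0.0871], [-0.4, 0, 6, 0, 0.0275, 0.0906, -0.0871], [-0.4, 0, 6, 0, 0.0275, 0.0906, -0.0871], [-0.4, 0, 6, -10, 0.0275, 0.0906, -0.0871], [-0.4, 0, 6, -10, 0.0275, 0.0906, -0.0871], [-0.4, 0, 6, -15, 0.0275, 0.0906, -0.0871], [-0.4, 0, 7, -15, 0.0275, 0.0906, -0.0871], [-0.4, 0, 7, -15, 0.0275, 0.0906, -0.0871], [-0.4, 0, 0, 0, 0, 0, 0]]
  ]
}}

```text
t: 34.85
tool_pos: [0.4197, -0.1419, 0.1414]
orientation: [-2.044, 1.825, 0.557]
force: [0.4, -0.1, -0.7]
opening: 0.065
```

```bash
python3 - <<'E'
from mv import *
axes()
u=np.array([.1207,-.9927]);g=np.array([.4204,-.1469])
show("b1",np.r_[g,.019],Rg(u,1))
ci=eyes.camera_info("wrist"); im=eyes.read_camera("wrist")[:,:,::-1].copy()
o=ortho(im,"wrist",.36,.48,-.32,-.02,.03,2,ci=ci); lab=cv2.cvtColor(o,cv2.COLOR_BGR2LAB)
cv2.imwrite("pics/w3.png",grid(o,.48,-.02,2,20))
m=(lab[...,1]>120).astype(np.uint8); n,l,st,_=cv2.connectedComponentsWithStats(cv2.morphologyEx(m,cv2.MORPH_OPEN,np.ones((9,9))))
for i in range(1,n):
    if st[i,4]>3000:
        r=cv2.minAreaRect(np.argwhere(l==i)[:,::-1].astype(np.float32)); print("x",.48-r[0][1]/2000,"y",-.02-r[0][0]/2000,"size mm",np.array(r[1])/2,"ang",r[2])
E
```

```text
t 34.85 pos [ 0.4197 -0.1419  0.1414] F [ 0.4 -0.1 -0.7] y [-0.993 -0.114  0.005] z [-0.061  0.5   -0.864] q [-0.74  0.1   1.73  0.34  1.72  2.26] op 0.065
b1 shift mm [   0.7   -5.  -122.4] turn [-0.004 -0.005  0.007] | 0.009
x 0.42025 y -0.27625 size mm [119.5  86.5] ang 90.0
x 0.4201042327880859 y -0.13704199981689452 size mm [ 48.13537216 162.31196594] ang 79.9393081665039
```

>>> {"method": "servo_tool", "body": {
  "plan": [
    [[-0.4, 1, -5, -40, 0, 0, 0], [-0.4, 0, 0, -40, 0, 0, 0], [-0.4, 0, 0, -25, 0, 0, 0], [-0.4, 0, 0, -17, 0, 0, 0], [-0.4, 0, 0, 0, 0, 0, 0], [1, 0, 0, 0, 0, 0, 0], [1, 0, 0, 0, 0, 0, 0], [1, 0, 0, 0, 0, 0, 0], [1, 0, 0, 0, 0, 0, 0]]
  ]
}}

```text
t: 35.8
tool_pos: [0.4232, -0.1499, 0.0243]
orientation: [-2.047, 1.824, 0.542]
force: [-1.0, -2.1, 6.3]
opening: 0.0436
```

>>> {"method": "servo_tool", "body": {
  "plan": [
    [[1, 0, 0, 30, 0, 0, 0], [1, 0, 0, 45, 0, 0, 0], [1, 0, 0, 45, 0, 0, 0], [1, 0, 0, 45, 0, 0, 0], [1, 0, 0, 25, 0, 0, 0], [1, 0, 0, 0, 0, 0, 0]]
  ]
}}

```text
t: 36.4
tool_pos: [0.4241, -0.1507, 0.2172]
orientation: [-2.05, 1.824, 0.533]
force: [0.3, 0.4, -1.6]
opening: 0.0437
```

```bash
python3 - <<'E'
from mv import *
axes()
R=Rf(np.radians(50),1); t=np.array([.592,-.213,.24]); show("spot",t,R)
p,C,q=cur(); rv=(R*C.inv()).as_rotvec();N=20
for k in range(1,N+1):
    f=k/N; Rk=Ro.from_rotvec(rv*f)*C; qn,e=ik(p+(t-p)*f,Rk,q)
    x=Rk.as_matrix()[:,0];z=Rk.as_matrix()[:,2];ax=x*np.cos(D)-z*np.sin(D)
    if k%4==0: print(k,qn.round(2),round(e,4),round((np.abs(qn-q)/V).max(),2),"cap dir",ax.round(2))
    q=qn
E
```

```text
t 36.4 pos [ 0.4241 -0.1507  0.2172] F [ 0.3  0.4 -1.6] y [-0.993 -0.114 -0.007] z [-0.05   0.491 -0.87 ] q [-0.75  0.05  1.64  0.34  1.84  2.3 ] op 0.0437
spot shift mm [167.9 -62.3  22.8] turn [-0.549 -1.804  1.743] | 2.568
4 [-0.75 -0.08  1.73  0.39  1.69  1.84] 0.0 0.55 cap dir [ 0.41 -0.89  0.21]
8 [-0.81 -0.15  1.81  0.51  1.56  1.32] 0.0 0.63 cap dir [ 0.56 -0.68  0.48]
12 [-0.9  -0.13  1.86  0.69  1.49  0.73] 0.0 0.69 cap dir [ 0.53 -0.41  0.74]
16 [-0.96  0.02  1.81  0.87  1.52  0.12] 0.0 0.67 cap dir [ 0.33 -0.17  0.93]
20 [-0.98  0.25  1.64  0.99  1.64 -0.42] 0.0 0.58 cap dir [-0. -0.  1.]
```

>>> {"method": "servo_tool", "body": {
  "plan": [
    [[1, 5, -6, 4, -0.0275, -0.0902, 0.0872], [1, 5, -6, 4, -0.0275, -0.0902, 0.0872], [1, 5, -6, 4, -0.0275, -0.0902, 0.0872], [1, 5, -6, 4, -0.0275, -0.0902, 0.0872], [1, 5, -6, 4, -0.0275, -0.0902, 0.0872], [1, 5, -6, 4, -0.0275, -0.0902, 0.0872], [1, 5, -6, 0, -0.0275, -0.0902, 0.0872], [1, 5, -6, 0, -0.0275, -0.0902, 0.0872], [1, 10, -6, 0, -0.0275, -0.0902, 0.0872], [1, 10, -6, 0, -0.0275, -0.0902, 0.0872]]
  ]
}}

```text
t: 37.4
tool_pos: [0.482, -0.2089, 0.2351]
orientation: [-2.58, 0.471, -0.445]
force: [0.2, -0.4, -1.8]
opening: 0.0437
```

>>> {"method": "servo_tool", "body": {
  "plan": [
    [[1, 11, -2, 0, -0.0275, -0.0902, 0.0872], [1, 11, 0, 0, -0.0275, -0.0902, 0.0872], [1, 11, 0, 0, -0.0275, -0.0902, 0.0872], [1, 11, 0, 0, -0.0275, -0.0902, 0.0872], [1, 11, 0, 0, -0.0275, -0.0902, 0.0872], [1, 11, 0, 0, -0.0275, -0.0902, 0.0872], [1, 11, 0, 0, -0.0275, -0.0902, 0.0872], [1, 11, 0, 0, -0.0275, -0.0902, 0.0872], [1, 11, 0, 0, -0.0275, -0.0902, 0.0872], [1, 9, 0, 0, -0.0275, -0.0902, 0.0872], [1, 0, 0, 0, 0, 0, 0]]
  ]
}}

```text
t: 38.5
tool_pos: [0.5899, -0.2105, 0.2331]
orientation: [-2.188, -1.011, -1.253]
force: [-0.9, -0.2, -1.4]
opening: 0.0433
```

```bash
python3 - <<'E'
from mv import *
axes()
show("spot",np.array([.592,-.213,.1]),Rf(np.radians(50),1))
E
```

```text
t 38.5 pos [ 0.5899 -0.2105  0.2331] F [-0.9 -0.2 -1.4] y [ 0.763 -0.646 -0.004] z [ 0.557  0.66  -0.504] q [-0.99  0.26  1.65  0.98  1.63 -0.43] op 0.0433
spot shift mm [   2.1   -2.5 -133.1] turn [ 0.002 -0.006  0.005] | 0.008
```

>>> {"method": "servo_tool", "body": {
  "plan": [
    [[1, 2, -2, -35, 0.002, -0.006, 0.005], [1, 0, 0, -35, 0, 0, 0], [1, 0, 0, -35, 0, 0, 0], [1, 0, 0, -27, 0, 0, 0], [1, 0, 0, 0, 0, 0, 0]]
  ]
}}

```text
t: 39.0
tool_pos: [0.5898, -0.2104, 0.0999]
orientation: [-2.182, -1.009, -1.253]
force: [-0.3, 1.3, -1.3]
opening: 0.0435
```

>>> {"method": "servo_tool", "body": {
  "plan": [
    [[1, 0, 0, -3, 0, 0, 0], [1, 0, 0, -3, 0, 0, 0], [1, 0, 0, 0, 0, 0, 0]]
  ]
}}

```text
t: 39.3
tool_pos: [0.5927, -0.2138, 0.1002]
orientation: [-2.184, -1.021, -1.262]
force: [1.3, 0.5, -2.1]
opening: 0.0434
```

>>> {"method": "servo_tool", "body": {
  "plan": [
    [[1, 0, 0, -2, 0, 0, 0], [1, 0, 0, 0, 0, 0, 0]]
  ]
}}

```text
t: 39.5
tool_pos: [0.5924, -0.2134, 0.0975]
orientation: [-2.183, -1.021, -1.262]
force: [-0.3, 0.1, -1.3]
opening: 0.0436
```

>>> {"method": "servo_tool", "body": {
  "plan": [
    [[1, 0, 0, -2, 0, 0, 0], [1, 0, 0, -2, 0, 0, 0], [1, 0, 0, 0, 0, 0, 0]]
  ]
}}

```text
t: 39.8
tool_pos: [0.5921, -0.213, 0.0926]
orientation: [-2.183, -1.019, -1.261]
force: [-1.0, -0.1, -0.7]
opening: 0.0434
```

>>> {"method": "servo_tool", "body": {
  "plan": [
    [[1, 0, 0, -2, 0, 0, 0], [1, 0, 0, 0, 0, 0, 0]]
  ]
}}

```text
t: 40.0
tool_pos: [0.5925, -0.2133, 0.0916]
orientation: [-2.182, -1.02, -1.263]
force: [-1.6, -0.7, 2.9]
opening: 0.0434
```

>>> {"method": "servo_tool", "body": {
  "plan": [
    [[1, 0, 0, -2, 0, 0, 0], [1, 0, 0, 0, 0, 0, 0]]
  ]
}}

```text
t: 40.2
tool_pos: [0.593, -0.214, 0.091]
orientation: [-2.182, -1.021, -1.265]
force: [-2.6, -3.0, 10.0]
opening: 0.0435
```

Contact with the floor. I'll release and retreat.

>>> {"method": "servo_tool", "body": {
  "plan": [
    [[1, 0, 0, 1.5, 0, 0, 0], [1, 0, 0, 0, 0, 0, 0], [-0.25, 0, 0, 0, 0, 0, 0], [-0.25, 0, 0, 0, 0, 0, 0], [-0.25, 0, 0, 0, 0, 0, 0], [-0.25, -11, -13.4, 10, 0, 0, 0], [-0.25, -16, -19.6, 15, 0, 0, 0], [-0.4, -22, -26, 25, 0, 0, 0], [-0.4, -25, -25, 30, 0, 0, 0], [-0.4, -25, -20, 30, 0, 0, 0], [-0.4, 0, 0, 0, 0, 0, 0]]
  ]
}}

```text
t: 41.3
tool_pos: [0.4921, -0.3217, 0.2046]
orientation: [-2.189, -1.024, -1.265]
force: [0.2, -0.0, -0.2]
opening: 0.0651
```

```bash
python3 - <<'E'
from mv import *
axes()
it=eyes.read_camera("top")[:,:,::-1].copy();ci=eyes.camera_info("top")
s=eyes.read_camera("scene")[:,:,::-1]
a=cv2.resize(s[100:330,120:380],(390,345),interpolation=cv2.INTER_CUBIC)
b=cv2.resize(it[80:280,80:440],(400,222),interpolation=cv2.INTER_CUBIC)
b=np.vstack([b,np.zeros((123,400,3),np.uint8)])
d=grid(ortho(it,"top",.55,.79,-.30,.42,.075,1.09,ci=ci),.79,.42,1.09); d=cv2.copyMakeBorder(d,0,0,0,790-d.shape[1],cv2.BORDER_CONSTANT)
cv2.imwrite("pics/f.png",np.vstack([np.hstack([a,b]),d])[:600])
o=ortho(it,"top",.45,.73,-.29,.03,.15,2,ci=ci); hsv=cv2.cvtColor(o,cv2.COLOR_BGR2HSV)
m=((hsv[...,1]<50)&(hsv[...,2]>140)).astype(np.uint8); n,l,st,ce=cv2.connectedComponentsWithStats(m)
for i in range(1,n):
    if st[i,4]>600: print("cap x",round(.73-ce[i][1]/2000,3),"y",round(.03-ce[i][0]/2000,3),"size mm",st[i,2:4]/2)
E
```

```text
t 41.3 pos [ 0.4921 -0.3217  0.2046] F [ 0.2 -0.  -0.2] y [ 0.763 -0.646  0.011] z [ 0.562  0.656 -0.504] q [-1.21  0.4   1.54  0.88  1.78 -0.59] op 0.0651
cap x 0.595 y -0.215 size mm [28.5 27.5]
cap x 0.59 y -0.142 size mm [27.5 27.5]
cap x 0.584 y -0.069 size mm [28.5 27.5]
```

View pics/f.png

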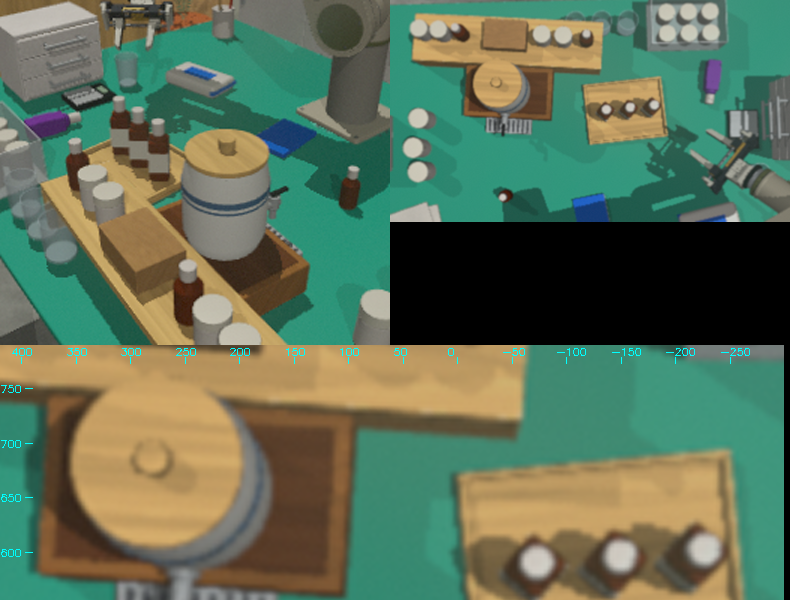

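The caps at z = .15 are at (.595, −.215), (.590, −.142) and (.584, −.069), each 28 mm across, and all sit well inside the tray. The plinth is flush, the bystanders are where they were, and the robot is clear. Handing in.

```bash
python3 -c "
from h import *
print(job.close_job())"
```

```text
the job is handed in; nothing more can be done
None
```

I walked the dispenser back with six alternating left and right pushes until its plinth met the riser. Then I stood the three toppled amber bottles upright in the tray and handed the job in at about 41 s. The hand-in reports no verdict, so the results below are my own checks.

**Dispenser:**
- The swing stayed within about 0.08 rad of square at every check.
- On the final push the force rose to 30 N.
- In the last measured picture, both back edges lay within about 2 mm of the board.
- No contact with the crock, tap or drip tray showed in the pictures or forces.

**Bottles:**
- The last picture shows all three standing and released.
- Cap centres are at (.595, −.215), (.590, −.142) and (.584, −.069) in world x, y, at least about 30 mm inside the tolerance.
- I judged uprightness from the tool's pose at release and from the pictures, not by a separate tilt measurement.

**Bystanders:** by eye in the last picture, the jars, beaker, small round bottle, scale and purple bottle look unmoved.

**Disagreements:**
- My automatic plinth fit became unreliable once the plinth was against the riser, wood on wood. I read the last edges by hand from the pictures and cross-checked them with the rise in push force.
- On some pushes the finger leaned on the plinth's upper front edge instead of 40 mm up, which gave up to 24 N of vertical force. I reduced the tool tilt after that; the last push still showed about 20 N.

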